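# Lever open the parts box and hold the hinge leaf in line on the jamb

## Robot

A 6-joint arm with a two-finger parallel gripper is mounted at the origin on a cart in front of the work surface, level with it; the furniture and walls round the work are solid. World frame = base frame: x ahead of the robot, y to its left, z up, the work surface at z = 0. Lengths are in m, angles in rad, forces in N, time in s.
With the tool pointing down it reaches from about 0.35 to 1 m from the base axis. Payload 7.1 kg.
Tool frame: the origin (TCP) lies at the very end of the fingers, on their centre line; the grasp point (between the pads) lies 19 mm behind it; z points along the fingers, y is the direction in which the jaws open and shut (so a half turn about z gives the same grasp; the last joint's range is limited). The gripper opens to 85 mm and grips with 20 to 120 N. Pads are 22 mm wide; open, the fingers measure 114 mm over their backs; the gripper's body (76 mm by 85 mm) begins 54 mm behind the grasp point. The pads swing forward as they close: fully open they stand 13 mm farther back than shut.
Start: joints at [-0.019, 0.423, 1.63, -0, 1.089, -0.019], TCP at [0.625, 0, 0.231] pointing down, gripper open.
Joint ranges: [-3, 3], [-0.9, 2.11], [0.09, 2.58], [-1.31, 4.45], [0.11, 2.69], [-2.54, 2.54]. Speed limits (rad/s): [2.39, 2.39, 3.01, 3.14, 3.14, 3.14].

## Interface

Orientations are given as a unit quaternion [w, x, y, z].
In Python, from rig import bot gives the robot as it stands.
- The arm moves only by the tool play_rows, never from a script. Its argument "deltas" is a list of rows, each a list of 7 numbers: the opening, from 0 (shut) to 1 (fully open), then the shift along the tool's x, y, z in mm, then the turn, a rotation vector about the tool's x, y, z in rad. In form: [[gripper, x, y, z, wx, wy, wz], ...]. A call has 1 to 12 rows; each row shifts and turns the commanded pose from where the row before left it, along the tool's axes as they then stand; what a row does not reach is not made up. A row lasts 1/10 s, in which the tool goes at most 50 mm and 8.59 degrees, less where a joint would pass 70% of its speed; a pose out of reach is approached as far as the arm can. A call is refused whole if a number of a shift passes 50 or a number of a turn 0.15, either way. A call with a gripper value outside its range is refused whole. The fingers move at their own pace and stop on an object; "newtons" is the grip in N (left out, the last holds). Time passes only in rows, so rows that do not move let the fingers close. It gives the time, the measured TCP pose, the force and the opening at its end, in the units of the state.
- bot.get_obs(): the state, without advancing time (a new reading comes with each control period).
- bot.snapshot(name): name is "scene" or "side" or "wrist"; returns (picture, depth): 480x640x3 uint8, red, green, blue; 480x640 float32, m along the optical axis (not along the pixel's ray), 0 where there is no reading.
- bot.camera_params(name): a dict with "mtx" (3x3 intrinsics, pixels), "position" and "attitude" of the camera in the world. Camera axes: x right, y down, z forward; pixel columns grow to the right and rows downward; lengths in m; the calibration is good to about 2 mm. A picture is of the moment at which its call begins: read the wrist's pose just before it. camera_params takes no time and is no camera call; for the wrist camera it gives the pose at the moment of the call.
- bot.close_job(): hands the job in, once; it reports no verdict.
The state is a dict: "time_s": time; "joints": joint angles; "dq": joint speeds; "joint_efforts": joint torques, N m; "position": TCP position; "tool_rot": TCP orientation; "contact_force": force on the tool from outside, world axes, zero at the start; "ft_torque": the same for the moment, N m; "opening": finger opening in m.
Only numpy, scipy, OpenCV 4.12 (cv2) and the standard library are available. Lean on these libraries where they do the work, as an engineer would, in place of code of your own. Each camera call takes 0.05 s, during which the arm holds its last target.

## Task

Lever open the lid of the grey parts box with the blade of the flat screwdriver (do not push the lid with the gripper), leave the lid standing open, and lay the screwdriver back down on the bench. Take the loose hinge leaf out of the box and bring its knuckle into the middle of the gap between the two knuckles on the jamb block, upright and pressed no more than lightly, so that all three knuckle holes line up for a pin. Finish while holding the leaf there in the gripper, still and not resting on anything, and leave the pin, tape roll and spool where they are.

Things in the scene. Friction and masses are not known exactly. Their poses are not given: they have to be found in the camera images.
- driver_grip (a point): Point on the axis of the loose flat screwdriver, inside its red round handle (28 mm thick); 14 mm above the bench as it lies. Own -y points along the tool to the blade: tip 137 mm away, 6 mm wide, 2 mm thick, shank 6.4 mm. The handle reaches 17 mm towards the blade and 87 mm back from this point. 0.09 kg. It can roll about its axis
- parts_box: Grey steel parts box, fixed to the bench, 118 mm (own x) x 156 mm (own y) x 66 mm high, walls and floor 5 mm; own -x is its front. Origin under its centre at bench level. Inside, two wooden rails, 12 mm high above the floor and 13 mm apart, run along own x and hold the loose leaf upright
- lid_hinge_line (a point): Middle of the lid's hinge line: the upper rim of the box's back wall, 59 mm behind the box centre and 66 mm above the bench; same axes as the box; the hinge runs along own y
- lid (a joint): Lid angle, rad: 0 shut and level, 1.57 straight up, 1.85 stop. Flat plate 5 mm thick, 156 mm wide, reaching 138 mm forward from the hinge, so it stands 20 mm over the box's front face; underside 66.5 mm above the bench when shut. Stiff hinge: the lid stays where it is left; about 1.5 N at its front edge lifts it. 0.1 kg
- leaf_plate (a point): Centre of the plate of the loose hinge leaf (dark steel, about 0.28 kg), which stands on its long edge between the rails in the box, plate bottom 5 mm and top 49 mm above the bench. Plate 60 mm long (own x), 10 mm thick (own y), 44 mm high (own z up). A knuckle sits on a neck at its +x end
- leaf_knuckle (a point): Centre of the loose leaf's knuckle, on its hole's axis, 48 mm from the plate centre along own +x and at the same height: an upright tube 26 mm outside diameter, 24 mm high, hole 14 mm; the hole runs along own z. The plate's nearest edge is 18 mm from the hole's axis
- jamb_gap (a point): Middle of the gap between the two fixed knuckles, on their common upright axis (own z), 78 mm above the bench. Fixed knuckles: tubes 26 mm across, 24 mm high, hole 14 mm. Gap 32 mm high (62 to 94 mm above the bench); upper knuckle's top at 118 mm. Own +x points into the block; the leaf comes in from -x
- hinge_pin: Loose steel hinge pin with head, 10 mm thick, 94 mm long, lying on the bench left of the vise; leave it
- tape_roll: Roll of masking tape lying flat, 105 mm across, 25 mm high, origin under its centre; leave it
- solder_spool: White spool, 52 mm across, 30 mm high, origin under its centre; leave it
- jamb: Upright wooden jamb block (top 130 mm above the bench, 74 mm wide) on a plywood foot 12 mm high, fixed to the bench, with the fixed hinge leaf on its front. Origin at bench level under the hinge axis, axes as jamb_gap. The fixed leaf's flat face is 13.5 mm behind the axis (+x), so a loose knuckle pushed in until it touches stops 0.5 mm beyond the axis

How it is judged:
On the way, in this order (a step that is already met when the one before it is completed fails the run):
1. the screwdriver is lifting the lid (value of joint lid above 0.15 rad and contact force between screwdriver and lid above 0.3 N).
2. the lid stands open (value of joint lid above 1.2 rad), for 0.2 s.
3. the screwdriver lies on the bench, let go (height (world z) of driver_grip between 0.005 and 0.025 m and contact force between the fingers and screwdriver below 0.2 N), for 0.1 s.
4. the leaf is lifted out of the box in the gripper (height (world z) of leaf_plate above 0.1 m and contact force between the fingers and leaf above 1 N), for 0.1 s.
At the end, for the whole second after the job is handed in: The gripper holds the leaf still, its knuckle's hole within 4 mm of the fixed holes' axis, within 3 mm of mid-gap in height, axes parallel within 0.12 rad, pressing on the jamb with less than 15 N; the lid is open beyond 1.2 rad; the screwdriver lies on the bench (horizontal distance between leaf_knuckle and jamb_gap below 0.004 m and z of leaf_knuckle in the frame of jamb_gap between -0.003 and 0.003 m and angle between the z axis of leaf_knuckle and the z axis of jamb_gap, either way round below 0.12 rad and contact force between the fingers and leaf above 1 N and contact force between leaf and jamb below 15 N and linear speed of leaf below 0.02 m/s and value of joint lid above 1.2 rad and height (world z) of driver_grip between 0.005 and 0.025 m and contact force between screwdriver and parts_box below 0.2 N); the arm keeps its last pose, push and grip.
It fails at once if the lid is pushed with the fingers (contact force between the fingers and lid above 1 N).
It fails at once if the pin, tape roll or spool is disturbed (distance of any of hinge_pin, tape_roll, solder_spool from where it was at the start of the episode above 0.03 m).
It also fails if it takes over 64 s, if anything falls off the work surface, if the arm or the gripper's body presses on something with over 40 N, if the wrist force passes 120 N, or if a joint passes its speed limit or range.

## Working session

There is one attempt and no reset: what is moved stays moved. The work goes in short steps, Python scripts to look and compute and a tool call to move; the robot and the scene stay as the last step left them, time stands still between calls to the robot, and variables do not carry over. Pictures are saved under pics/ and viewed, and the job is handed in when it is done.

Besides the shell and the picture viewer there is one more tool, called after "Request:" as a command line: name --pt "numbers of a row" for each row, then --argument value for the rest. play_rows: Moves the arm, as the interface text tells. Its arguments: {"type":"object","properties":{"deltas":{"type":"array","items":{"type":"array","items":{"type":"number"}}},"newtons":{"type":"number"}},"required":["deltas"]}

```bash
ls; mkdir -p pics
python3 - <<'E'
from rig import bot
import cv2,numpy as np
print(bot.get_obs())
for n in ("scene","side","wrist"):
    p=bot.camera_params(n); print(n,p)
    im,d=bot.snapshot(n); cv2.imwrite(f"pics/{n}0.png",im[:,:,::-1]); np.save(f"pics/{n}0.npy",d)
E
```

```text
pics
{'time_s': 0.0, 'joints': array([-1.89793471e-02,  4.23854511e-01,  1.63072149e+00, -9.13769734e-06,
        1.08859702e+00, -1.89815494e-02]), 'dq': array([ 9.02818306e-05,  3.49726204e-05,  2.79848310e-04, -3.70733720e-04,
       -7.05013606e-05, -1.34969572e-03]), 'joint_efforts': array([ 6.87376578e-04, -5.57382560e+01, -2.81743366e+01,  7.52266601e-05,
        7.21184188e-03,  1.02962622e-05]), 'position': array([6.24434686e-01, 4.69204613e-05, 2.30524787e-01]), 'tool_rot': array([-5.66439235e-04,  7.07104281e-01,  7.07108839e-01, -5.50951363e-04]), 'contact_force': array([ 0.02678136, -0.36621826, -0.41991815]), 'ft_torque': array([ 0.0303795 , -0.03705218, -0.03623318]), 'opening': 0.08542130508159981}
scene {'mtx': array([[538.73533104,   0.        , 323.34255463],
       [  0.        , 538.73533104, 236.26788372],
       [  0.        ,   0.        ,   1.        ]]), 'position': array([-0.30319505, -0.75059937,  0.72325268]), 'attitude': array([-0.47236994,  0.79882803, -0.3142052 ,  0.20003879])}
side {'mtx': array([[576.22432699,   0.        , 321.90518388],
       [  0.        , 576.22432699, 239.4457299 ],
       [  0.        ,   0.        ,   1.        ]]), 'position': array([0.10154863, 0.96383448, 0.8431071 ]), 'attitude': array([ 0.09612968, -0.20959087,  0.87831413, -0.41880191])}
wrist {'mtx': array([[428.8156169 ,   0.        , 321.59677654],
       [  0.        , 428.8156169 , 245.10053164],
       [  0.        ,   0.        ,   1.        ]]), 'position': array([0.62344311, 0.08248704, 0.37246791]), 'attitude': array([ 1.60840477e-01,  9.86980187e-01, -8.36455102e-05, -6.67179303e-04])}
```

View pics/scene0.png

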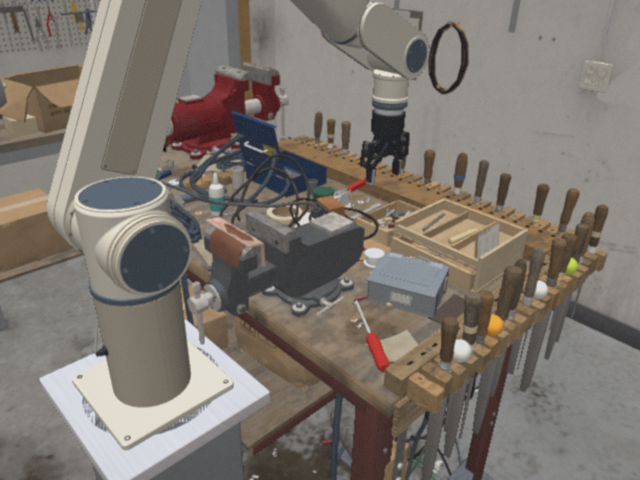

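View pics/side0.png

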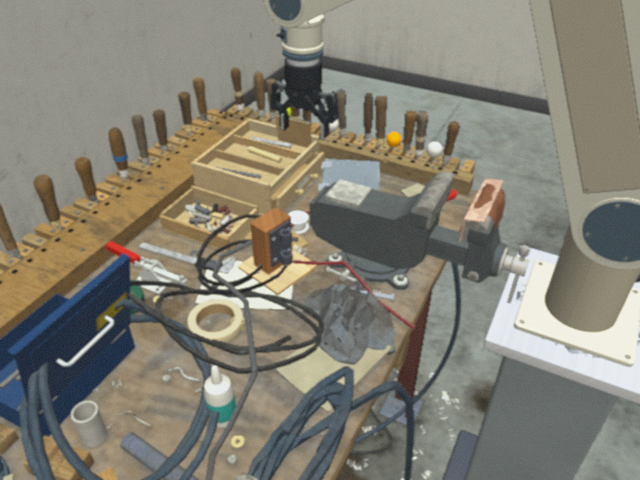

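View pics/wrist0.png

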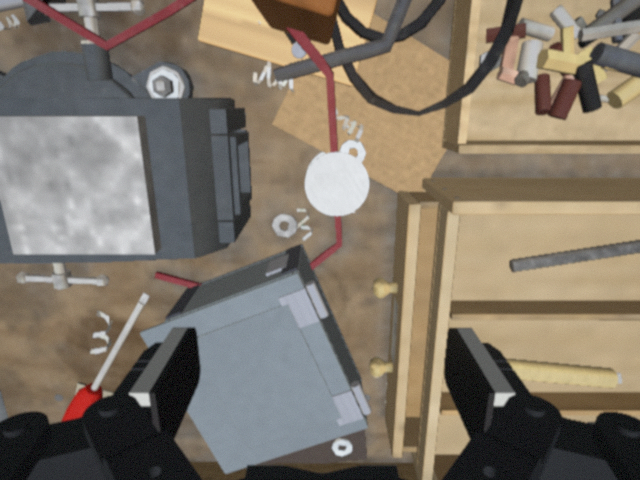

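```bash
cat > h.py <<'E'
from rig import bot
import cv2,numpy as np
from scipy.spatial.transform import Rotation as R
def rot(q): return R.from_quat([q[1],q[2],q[3],q[0]]).as_matrix()
def cloud(p,d):
    v,u=np.mgrid[0:480,0:640]; K=p["mtx"]
    c=np.stack([(u-K[0,2])*d/K[0,0],(v-K[1,2])*d/K[1,1],d],-1)
    w=c@rot(p["attitude"]).T+p["position"]; w[d==0]=np.nan
    return w
def look(n,name):
    p=bot.camera_params(n); im,d=bot.snapshot(n)
    cv2.imwrite(f"pics/{name}.png",im[:,:,::-1]); w=cloud(p,d)
    np.savez(f"pics/{name}.npz",im=im,d=d,w=w,K=p["mtx"],pos=p["position"],att=p["attitude"])
    return im,w,p
def proj(p,P):
    c=(np.atleast_2d(P)-p["position"])@rot(p["attitude"])
    return c[:,:2]/c[:,2:]*p["mtx"][0,0]+p["mtx"][:2,2]
def crop(name,src,x0,y0,x1,y1,k):
    im=cv2.imread(f"pics/{src}.png")[y0:y1,x0:x1]
    cv2.imwrite(f"pics/{name}.png",cv2.resize(im,None,fx=k,fy=k,interpolation=cv2.INTER_CUBIC))
E
python3 - <<'E'
from h import *
for n in ("scene","side","wrist"):
    look(n,n+"1")
crop("c1","scene1",300,220,500,400,4)
crop("c2","side1",220,170,400,300,4)
w=np.load("pics/wrist1.npz")["w"]
for (u,v) in [(145,297),(120,340),(95,390),(85,400),(150,330),(225,465),(300,252),(360,430),(310,20),(270,5),(336,183),(250,350),(390,290)]:
    print((u,v),w[v,u].round(4))
E
```

```text
(145, 297) [ 0.4547 -0.0944  0.0005]
(120, 340) [ 0.4228 -0.1423 -0.0014]
(95, 390) [ 0.3973 -0.1902  0.0134]
(85, 400) [ 0.3929 -0.1931  0.0249]
(150, 330) [ 0.4865 -0.0902  0.0701]
(225, 465) [ 0.5367 -0.2264  0.071 ]
(300, 252) [ 0.6045 -0.0418  0.0206]
(360, 430) [ 0.6639 -0.2473  0.0044]
(310, 20) [0.6169 0.1264 0.1013]
(270, 5) [0.5955 0.1321 0.1113]
(336, 183) [0.635  0.02   0.0281]
(250, 350) [ 0.5657 -0.107   0.0725]
(390, 290) [ 0.682  -0.0709  0.036 ]
```

View pics/c1.png

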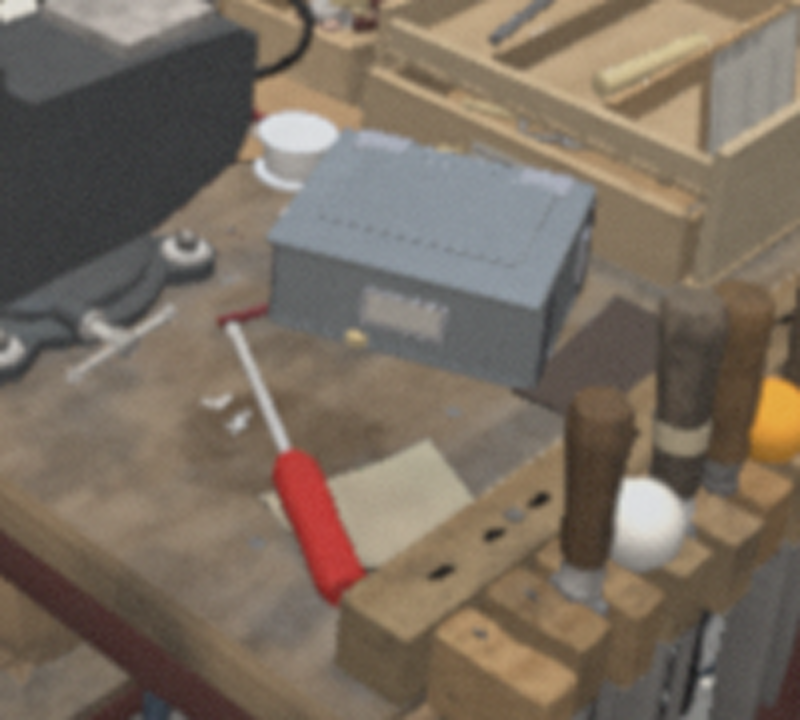

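View pics/c2.png

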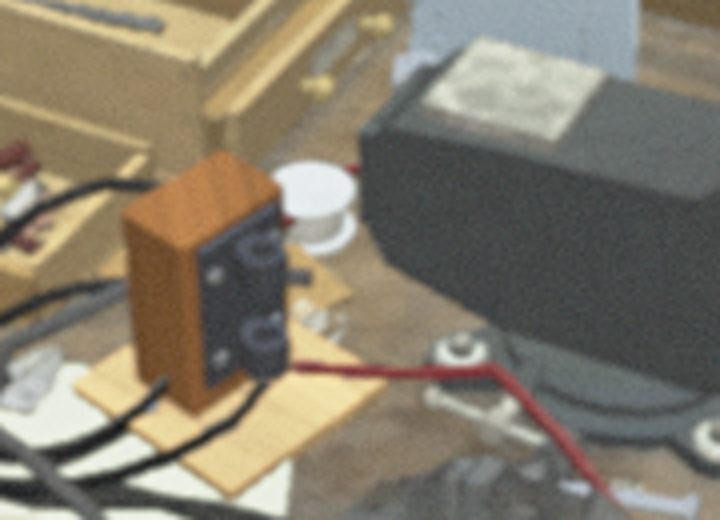

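Run:
```python
from h import *
W={n:np.load(f"pics/{n}1.npz") for n in("scene","side","wrist")}
for n,f in W.items():
    w=f["w"]; im=f["im"].astype(int)
    m=(w[...,2]>.062)&(w[...,2]<.078)&(w[...,0]>.45)&(w[...,0]<.72)&(w[...,1]<-.02)&(w[...,1]>-.3)
    m&=(abs(im[...,0]-im[...,2])<60)&(im[...,2]>im[...,0])
    nl,lab,st,_=cv2.connectedComponentsWithStats(m.astype(np.uint8)); k=1+np.argmax(st[1:,4]); m=lab==k
    P=w[m]; print(n,"lid n",len(P),"z",np.median(P[:,2]), cv2.minAreaRect((P[:,:2]*1000).astype(np.float32)))
    hsv=cv2.cvtColor(f["im"],cv2.COLOR_RGB2HSV)
    m=((hsv[...,0]<6)|(hsv[...,0]>174))&(hsv[...,1]>170)&(hsv[...,2]>90)&(w[...,2]<.06)&(w[...,2]>0.0)&(w[...,0]<.5)&(w[...,1]<-.1)
    P=w[m]
    if len(P)>30:
        c=np.median(P,0); u,s,v=np.linalg.svd(P[:,:2]-P[:,:2].mean(0),full_matrices=False); t=(P[:,:2]-P[:,:2].mean(0))@v[0]
        print(n,"handle",len(P),P.mean(0),v[0],t.min(),t.max(),"zmax",np.percentile(P[:,2],97))
# height map top-down over all
H=np.full((300,400),np.nan)
col=np.zeros((300,400,3),np.uint8)
allP=np.concatenate([f["w"].reshape(-1,3) for f in W.values()]); allC=np.concatenate([f["im"].reshape(-1,3) for f in W.values()])
# x 0.3..0.9 rows up; y .35..-.35
ix=((0.85-allP[:,0])/.002); iy=((0.4-allP[:,1])/.002)
ok=np.isfinite(ix)&(ix>=0)&(ix<300)&(iy>=0)&(iy<400)&(allP[:,2]<.2)
o=np.argsort(allP[ok][:,2]); a=ix[ok].astype(int)[o]; b=iy[ok].astype(int)[o]
H[a,b]=allP[ok][o][:,2]; col[a,b]=allC[ok][o]
np.save("pics/H.npy",H)
cv2.imwrite("pics/top.png",cv2.resize(col[...,::-1],None,fx=2,fy=2,interpolation=cv2.INTER_NEAREST))
hh=np.nan_to_num(np.clip((H+.01)/.17,0,1)*255).astype(np.uint8)
cv2.imwrite("pics/toph.png",cv2.resize(cv2.applyColorMap(hh,cv2.COLORMAP_JET),None,fx=2,fy=2,interpolation=cv2.INTER_NEAREST))
```

```text
scene lid n 2315 z 0.07206403635216063 ((573.1942138671875, -139.12387084960938), (149.70779418945312, 157.08016967773438), 22.614177703857422)
scene handle 358 [ 0.36069232 -0.23742242  0.02347474] [-0.5420942  -0.84031772] -0.05298819577197158 0.043718494318794016 zmax 0.02838024323237421
side lid n 1371 z 0.07323724564967982 ((576.7095947265625, -142.63392639160156), (143.016357421875, 150.7830810546875), 22.427505493164062)
side handle 43 [ 0.34023721 -0.25303872  0.02030627] [0.20438742 0.97889008] -0.0170844837382627 0.01762199621716637 zmax 0.02691900176854012
wrist lid n 25226 z 0.07194787768877642 ((573.3624267578125, -136.7567138671875), (146.09524536132812, 158.60557556152344), 22.10997772216797)
wrist handle 806 [ 0.38394566 -0.19791008  0.02284793] [-0.71538812 -0.6987273 ] -0.01715790809574288 0.03499901411632952 zmax 0.027315734913403295
```

View pics/top.png

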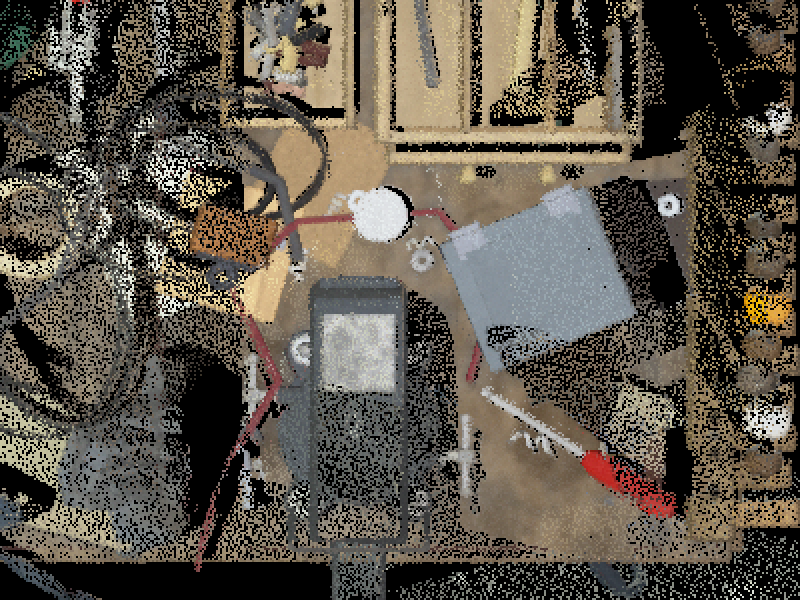

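View pics/toph.png

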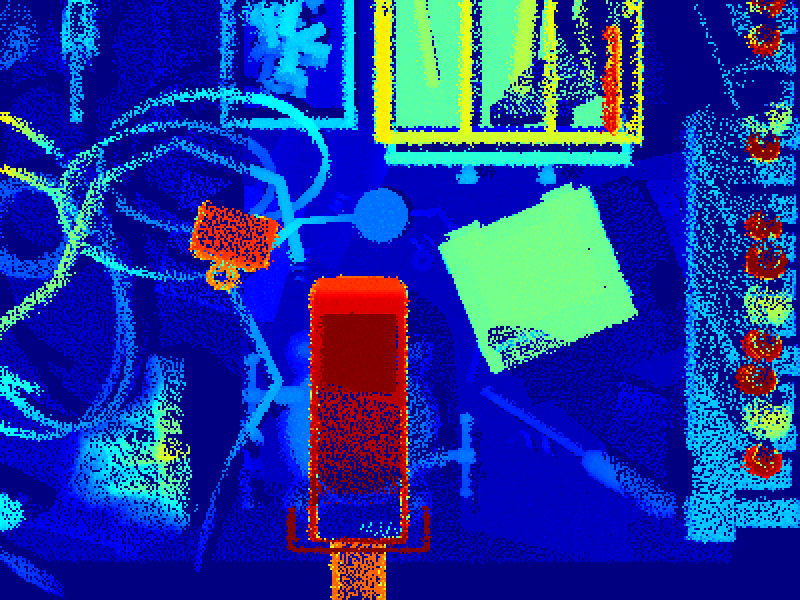

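Request:
play_rows --pt "1 -20 -24 6 0 0 0" --pt "1 -20 -24 6 0 0 0" --pt "1 -20 -24 6 0 0 0" --pt "1 -20 -24 10 0 0 0" --pt "1 -20 -24 10 0 0 0.1" --pt "1 0 0 0 0 0 0.1" --pt "1 0 0 0 0 0 0.1" --pt "1 0 0 0 0 0 0.1" --pt "1 0 0 0 0 0 0.1" --pt "1 0 0 0 0 0 0.073" --pt "1 0 0 0 0 0 0"

```text
time_s: 1.4
position: [0.505, -0.1, 0.1934]
tool_rot: [0.0, 0.878, 0.478, 0.0]
contact_force: [-0.6, -0.7, -0.1]
opening: 0.0855
```

Run:
```python
from h import *
o=bot.get_obs(); print(o["position"],rot(o["tool_rot"]).round(4),o["time_s"])
im,w,p=look("wrist","w2")
```

```text
[ 0.50499437 -0.10001205  0.19336576] [[ 5.427e-01  8.399e-01  1.000e-04]
 [ 8.399e-01 -5.427e-01  0.000e+00]
 [ 0.000e+00  1.000e-04 -1.000e+00]] 1.4
```

View pics/w2.png

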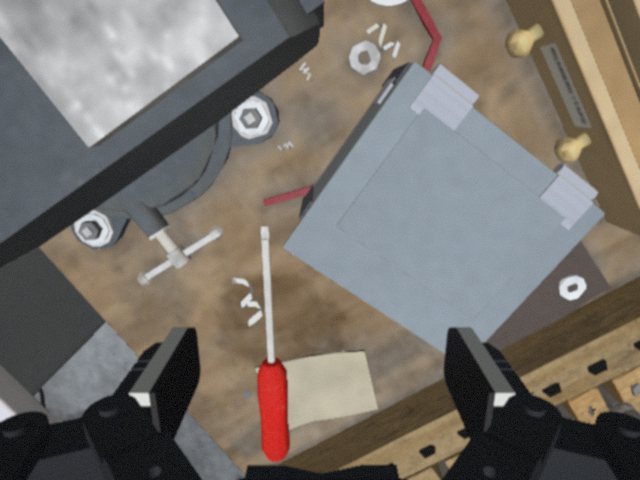

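```bash
cat >> h.py <<'E'
def ray(p,uv,z):
    K=p["mtx"]; A=rot(p["attitude"]); out=[]
    for u,v in np.atleast_2d(uv):
        d=A@np.array([(u-K[0,2])/K[0,0],(v-K[1,2])/K[1,1],1]); out.append(p["position"]+d*(z-p["position"][2])/d[2])
    return np.array(out)
def ld(name):
    f=np.load(f"pics/{name}.npz"); return f["im"],f["w"],dict(mtx=f["K"],position=f["pos"],attitude=f["att"])
E
python3 - <<'E'
from h import *
im,w,p=ld("w2")
hsv=cv2.cvtColor(im,cv2.COLOR_RGB2HSV)
m=((hsv[...,0]<6)|(hsv[...,0]>174))&(hsv[...,1]>170)&(hsv[...,2]>90); m[:340]=0;
v,u=np.nonzero(m); print(u.min(),u.max(),v.min(),v.max())
# axis points: row centres
for r in range(365,460,12):
    c=np.nonzero(m[r])[0]; print(r,c.min(),c.max(), ray(p,[(c.min()+c.max())/2,r],.016)[0].round(4))
print("shank",ray(p,[[264.5,229],[268,310],[270,355]],.014).round(4))
print("front",ray(p,[270,361],.014), "back",ray(p,[276,459],.014))
mm=(w[...,2]>.064)&(w[...,2]<.078)&(w[...,0]>.45)&(w[...,0]<.72)&(w[...,1]<-.02)&(w[...,1]>-.3)
nl,lab,st,_=cv2.connectedComponentsWithStats(mm.astype(np.uint8)); k=1+np.argmax(st[1:,4]); P=w[lab==k]
print(np.median(P[:,2]),cv2.minAreaRect((P[:,:2]*1000).astype(np.float32)),cv2.boxPoints(cv2.minAreaRect((P[:,:2]*1000).astype(np.float32))))
for y in (.3746,):
  e=np.array([.927,.375]);n=np.array([-.375,.927]); a=P[:,:2]@e;b=P[:,:2]@n
  print(np.percentile(a,[0,.2,99,100]),np.percentile(b,[0,.2,99.8,100]))
print(ray(p,[[285,245],[413,62],[605,212]],.0715))
E
```

```text
258 288 359 460
365 261 281 [ 0.3939 -0.1885  0.016 ]
377 258 285 [ 0.3872 -0.1988  0.016 ]
389 258 286 [ 0.3804 -0.2092  0.016 ]
401 259 286 [ 0.3735 -0.2199  0.016 ]
413 261 286 [ 0.3668 -0.2311  0.016 ]
425 262 287 [ 0.3599 -0.2425  0.016 ]
437 262 288 [ 0.3526 -0.2539  0.016 ]
449 263 287 [ 0.3446 -0.2653  0.016 ]
shank [[ 0.4595 -0.0856  0.014 ]
 [ 0.4214 -0.1445  0.014 ]
 [ 0.398  -0.1808  0.014 ]]
front [[ 0.39449888 -0.18571197  0.014     ]] back [[ 0.33733983 -0.27701056  0.014     ]]
0.07177313882245756 ((573.7198486328125, -137.6102294921875), (146.02598571777344, 156.7950439453125), 22.030933380126953) [[ 476.63068   -92.324875]
 [ 535.4456   -237.67097 ]
 [ 670.809    -182.89558 ]
 [ 611.9941    -37.549484]]
[0.40721581 0.40802547 0.5496477  0.55324973] [-0.42110978 -0.41953375 -0.26459346 -0.26432121]
[[ 0.48025726 -0.09181163  0.0715    ]
 [ 0.6031945  -0.04092447  0.0715    ]
 [ 0.66263234 -0.18359695  0.0715    ]]
```

Request:
play_rows --pt "1 -20 -6 12 0 0 0" --pt "1 -20 -6 12 0 0 0" --pt "1 -20 -6 12 0 0 0" --pt "1 -20 -6 12 0 0 0" --pt "1 -20 -6 12 0 0 0" --pt "1 -20 -6 12 0 0 0" --pt "1 -20 -6 12 0 0 0" --pt "1 -9.4 -4 12 0 0 0" --pt "1 0 0 12 0 0 0" --pt "1 0 0 10 0 0 0" --pt "1 0 0 0 0 0 0"

```text
time_s: 2.55
position: [0.3853, -0.2, 0.0742]
tool_rot: [-0.001, 0.878, 0.479, -0.0]
contact_force: [-0.2, 1.0, -0.8]
opening: 0.0853
```

Run:
```python
from h import *
o=bot.get_obs(); print(o["position"],rot(o["tool_rot"]).round(4),o["time_s"])
im,w,p=look("wrist","w3")
print(proj(p,[[.3853,-.2005,.014],[.4595,-.0856,.014]]))
```

```text
[ 0.3852907  -0.20004446  0.07423373] [[ 5.412e-01  8.409e-01 -1.500e-03]
 [ 8.409e-01 -5.412e-01  9.000e-04]
 [-1.000e-04 -1.700e-03 -1.000e+00]] 2.55
[[325.39394097 271.91917467]
 [326.70203541 -40.62697901]]
```

View pics/w3.png

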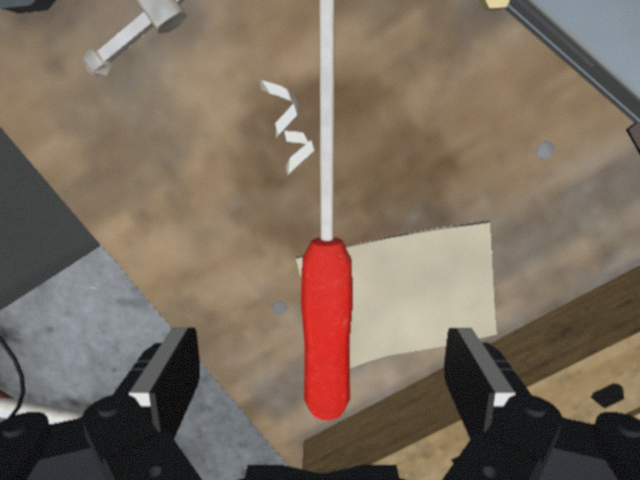

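Request:
play_rows --pt "1 0 0 20 0 0 0" --pt "1 0 0 20 0 0 0" --pt "1 0 0 20 0 0 0" --pt "1 0 0 11 0 0 0" --pt "1 0 0 0 0 0 0" --pt "0 0 0 0 0 0 0" --pt "0 0 0 0 0 0 0" --pt "0 0 0 0 0 0 0" --pt "0 0 0 0 0 0 0" --pt "0 0 0 0 0 0 0" --pt "0 0 0 0 0 0 0" --newtons 100

```text
time_s: 3.7
position: [0.3857, -0.2007, 0.0051]
tool_rot: [0.0, 0.878, 0.478, 0.0]
contact_force: [0.2, 1.5, 8.9]
opening: 0.023
```

Run:
```python
from h import *
o=bot.get_obs(); print(o["position"],rot(o["tool_rot"]).round(4),o["time_s"])
im,w,p=look("wrist","w4")
```

```text
[ 0.38573506 -0.20072216  0.00506799] [[ 5.422e-01  8.402e-01  1.000e-03]
 [ 8.402e-01 -5.422e-01 -5.000e-04]
 [ 1.000e-04  1.100e-03 -1.000e+00]] 3.7
```

View pics/w4.png

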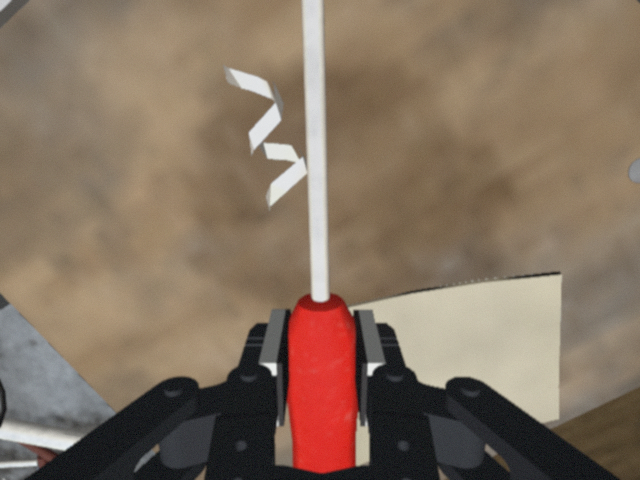

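Request:
play_rows --pt "0.5 0 0 0 0 0 0" --pt "0.5 0 0 0 0 0 0" --pt "0.5 0 0 2 0 0 0" --pt "0.5 0 0 2 0 0 0" --pt "0.5 0 0 0 0 0 0"

```text
time_s: 4.25
position: [0.3851, -0.2005, -0.0]
tool_rot: [-0.0, 0.878, 0.478, -0.0]
contact_force: [0.3, 0.0, -0.4]
opening: 0.0425
```

Request:
play_rows --pt "0 0 0 0 0 0 0" --pt "0 0 0 0 0 0 0" --pt "0 0 0 0 0 0 0" --pt "0 0 0 0 0 0 0" --pt "0 0 0 0 0 0 0" --newtons 50

```text
time_s: 4.75
position: [0.3852, -0.2005, 0.0004]
tool_rot: [-0.0, 0.878, 0.478, -0.0]
contact_force: [-0.0, -0.1, 1.8]
opening: 0.0246
```

Request:
play_rows --pt "0 0 0 0 0 0 0" --pt "0 0 0 0 0 0 0" --pt "0 0 0 -5 0 0 0" --pt "0 0 0 -10 0 0 0" --pt "0 0 0 -15 0 0 0" --pt "0 0 0 -20 0 0 0" --pt "0 0 0 -20 0 0 0" --pt "0 0 0 0 0 0 0" --pt "0 0 0 0 0 0 0" --newtons 80

```text
time_s: 5.65
position: [0.3857, -0.2007, 0.0709]
tool_rot: [0.001, 0.878, 0.478, 0.0]
contact_force: [-0.0, 0.2, -1.2]
opening: 0.0238
```

Run:
```python
from h import *
o=bot.get_obs(); print(o["position"],rot(o["tool_rot"]).round(4),o["time_s"])
im,w,p=look("wrist","w5"); look("scene","s5")
crop("c5","s5",280,220,480,400,4)
```

```text
[ 0.38568003 -0.20074386  0.07090623] [[ 5.421e-01  8.403e-01  1.500e-03]
 [ 8.403e-01 -5.421e-01 -8.000e-04]
 [ 1.000e-04  1.700e-03 -1.000e+00]] 5.65
```

View pics/w5.png

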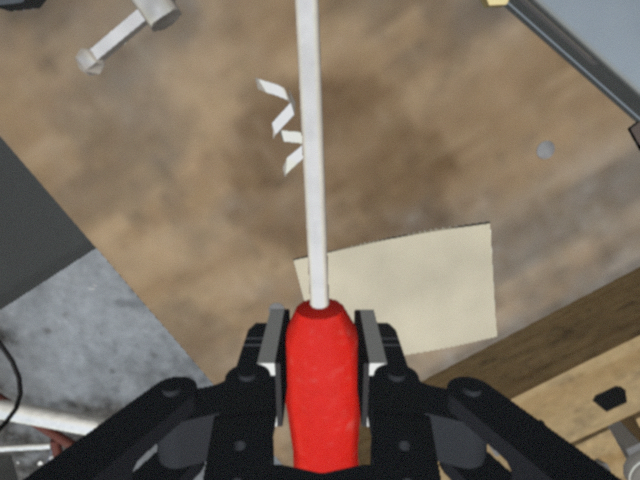

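View pics/c5.png

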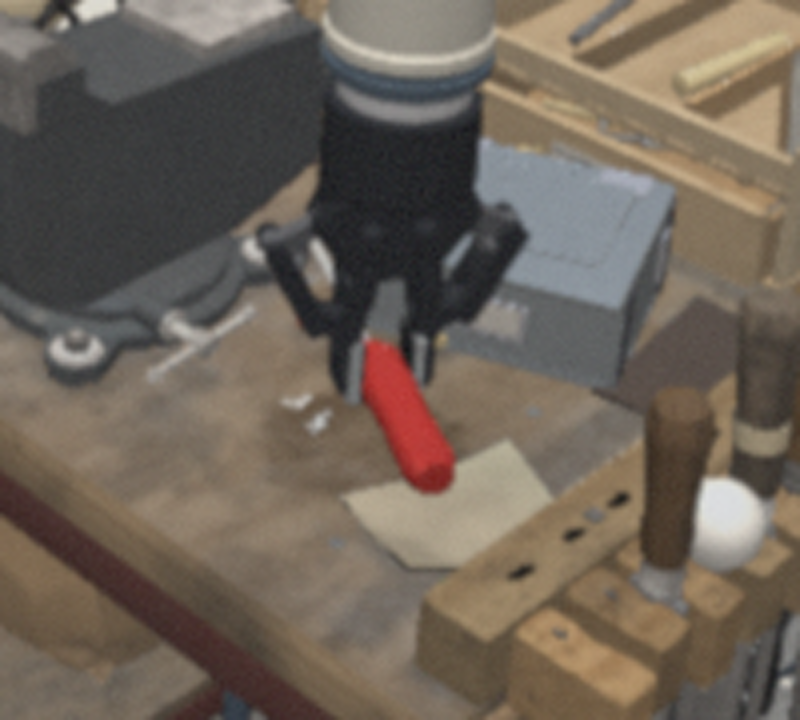

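Run:
```python
from h import *
im,w,p=ld("w5"); o=bot.get_obs(); T=rot(o["tool_rot"]); t=o["position"]
for r in (2,50,100,150,200,250,300):
    cs=np.arange(295,335); z=w[r,cs,2]; k=cs[(z>.03)]
    if len(k): q=np.nanmedian(w[r,k],0); print(r,k.min(),k.max(),q.round(4),((q-t)@T*1000).round(1))
for r in (330,380,430): q=np.nanmedian(w[r,315:328],0); print(r,q,((q-t)@T*1000).round(1))
```

```text
2 295 318 [ 0.4387 -0.1085  0.0866] [106.3  -4.7 -16.7]
50 297 319 [ 0.4327 -0.1184  0.0868] [ 94.7  -4.4 -16.9]
100 300 321 [ 0.4263 -0.1293  0.0865] [ 82.1  -3.8 -16.5]
150 302 323 [ 0.4192 -0.141   0.086 ] [ 68.4  -3.4 -16.1]
200 305 325 [ 0.4118 -0.1538  0.0862] [ 53.7  -2.7 -16.3]
250 307 326 [ 0.4034 -0.1674  0.0861] [ 37.7  -2.4 -16.1]
300 307 334 [ 0.3954 -0.1829  0.0852] [ 20.3  -0.7 -15.3]
330 [ 0.39114115 -0.1885772   0.09254779] [ 13.2  -1.2 -22.6]
380 [ 0.38268298 -0.20192489  0.09654074] [ -2.6  -1.1 -26.6]
430 [ 0.37182677 -0.21882131  0.0962631 ] [-22.6  -1.  -26.3]
```

Request:
play_rows --pt "0 -17 -4.5 0 0 0 0" --pt "0 -17.4 -4.5 0 0 0 0" --pt "0 0 0 0 0 0 0.12" --pt "0 0 0 0 0 0 0.12" --pt "0 0 0 0 0 0 0.12" --pt "0 0 0 0 0 0 0.12" --pt "0 0 0 0 0 0 0.12" --pt "0 0 0 0 0 0 0.047" --pt "0 0 0 0 0 0 0" --pt "0 0 0 0 0 0 0"

```text
time_s: 6.75
position: [0.3587, -0.2243, 0.0697]
tool_rot: [-0.0, 0.985, 0.175, -0.0]
contact_force: [0.1, -1.0, -0.2]
opening: 0.024
```

Run:
```python
from h import *
o=bot.get_obs(); T=rot(o["tool_rot"]); t=o["position"]; print(t,T.round(4),o["time_s"])
print("tip",t+T@[.136,-.0057,-.0136])
im,w,p=look("wrist","w6"); look("scene","s6")
crop("c6","s6",280,220,480,400,4)
for r in (2,50,100,150,200,250,300):
    cs=np.arange(295,335); z=w[r,cs,2]; k=cs[(z>.05)&(z<.1)]
    if len(k): q=np.nanmedian(w[r,k],0); print(r,k.min(),k.max(),q.round(4),((q-t)@T*1000).round(1))
```

```text
[ 0.35874262 -0.22434967  0.06973276] [[ 9.386e-01  3.450e-01 -1.100e-03]
 [ 3.450e-01 -9.386e-01  8.000e-04]
 [-8.000e-04 -1.100e-03 -1.000e+00]] 6.75
tip [ 0.4844412  -0.17208946  0.08323047]
2 295 318 [ 0.4556 -0.1832  0.0851] [105.1  -5.2 -15.5]
50 297 320 [ 0.4451 -0.1875  0.0851] [ 93.7  -4.8 -15.4]
100 300 321 [ 0.4333 -0.1922  0.0851] [ 81.1  -4.4 -15.4]
150 302 323 [ 0.4207 -0.1974  0.0849] [ 67.4  -3.9 -15.2]
200 305 325 [ 0.4071 -0.2031  0.0849] [ 52.7  -3.3 -15.2]
250 307 326 [ 0.3923 -0.2089  0.0848] [ 36.8  -2.9 -15.1]
300 307 334 [ 0.3757 -0.2158  0.0846] [ 18.9  -2.1 -14.9]
```

View pics/w6.png

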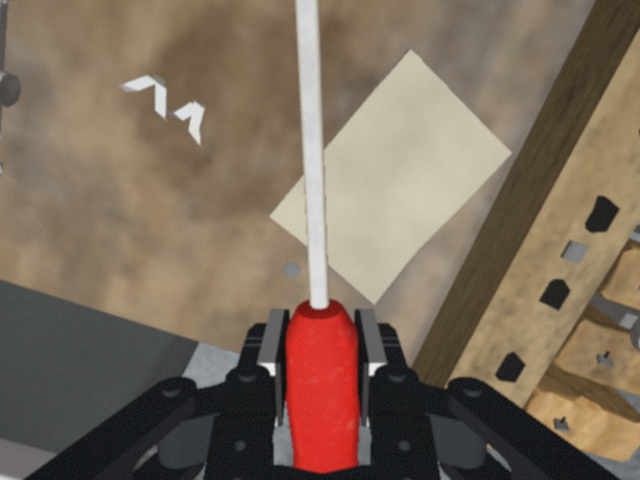

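View pics/c6.png

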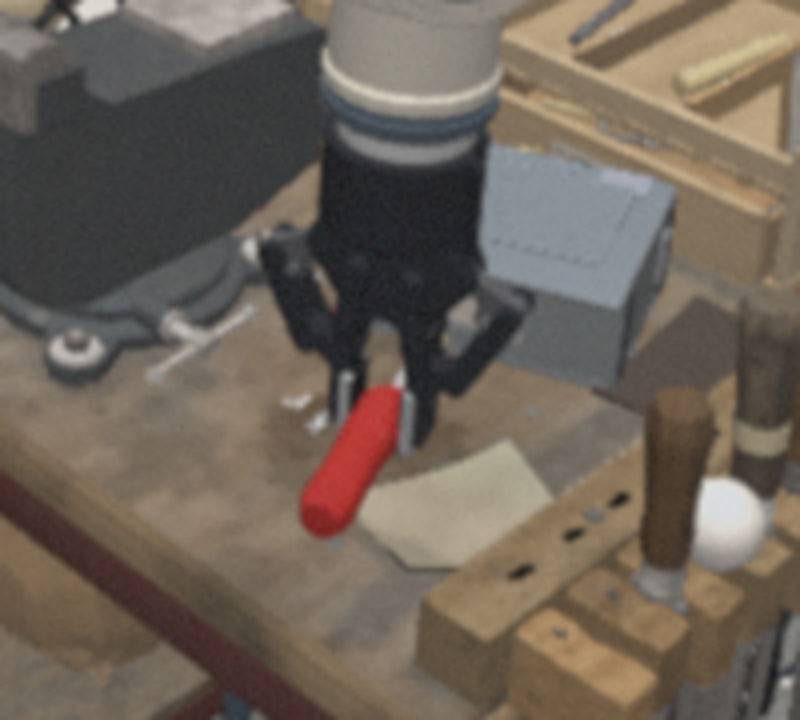

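Request:
play_rows --pt "0 0 0 14 0 0 0" --pt "0 0 0 14 0 0 0" --pt "0 0 0 0 0 0 0" --pt "0 12 -0.4 0 0 0 0" --pt "0 12 -0.4 0 0 0 0" --pt "0 11 -0.4 0 0 0 0" --pt "0 0 0 0 0 0 0" --pt "0 0 0 0 0 0 0" --newtons 120

```text
time_s: 7.65
position: [0.3921, -0.2112, 0.0425]
tool_rot: [0.0, 0.985, 0.175, 0.0]
contact_force: [0.1, -0.0, -0.3]
opening: 0.0226
```

Run:
```python
from h import *
o=bot.get_obs(); T=rot(o["tool_rot"]); t=o["position"]; print(t,T.round(4),o["time_s"])
tip=t+T@[.136,-.0062,-.0126]; print("tip",tip,tip[:2]@[.927,.3751],tip[:2]@[-.3751,.927])
look("scene","s7");look("side","d7"); look("wrist","w7")
crop("c7","s7",320,220,480,340,5)
```

```text
[ 0.39208701 -0.21116252  0.04254982] [[ 9.386e-01  3.449e-01  4.000e-04]
 [ 3.449e-01 -9.386e-01 -3.000e-04]
 [ 3.000e-04  4.000e-04 -1.000e+00]] 7.65
tip [ 0.51759795 -0.15843106  0.05518304] 0.42038580888463817 -0.34101658086399816
```

View pics/c7.png

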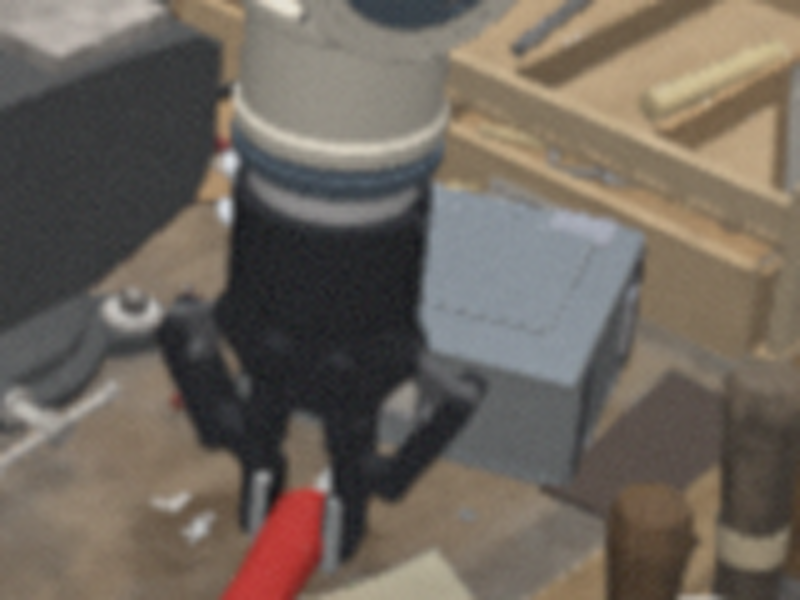

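View pics/d7.png

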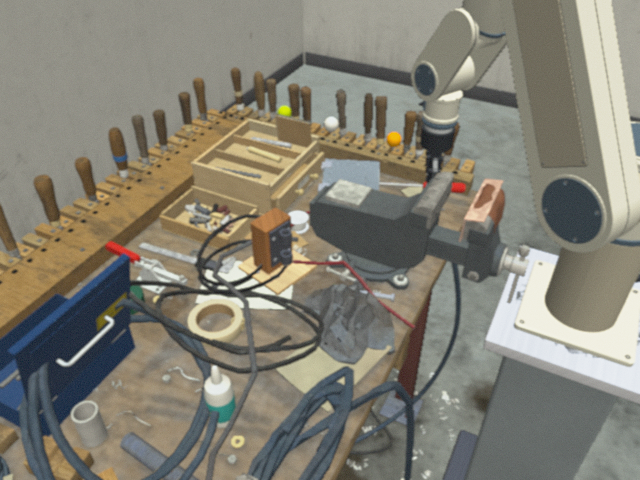

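View pics/w7.png

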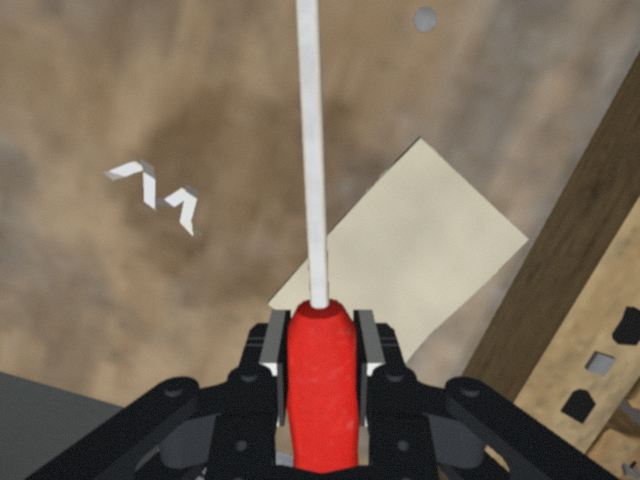

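Run:
```python
from h import *
crop("d7c","d7",310,140,480,220,5)
im,w,p=ld("d7"); print(proj(p,[[.5176,-.1584,.0552]]))
```

```text
[[373.19758882 183.36891166]]
```

View pics/d7c.png

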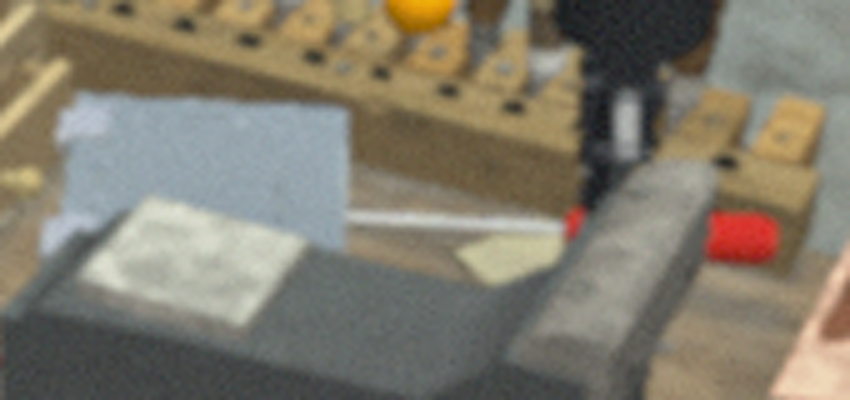

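Request:
play_rows --pt "0 0 0 -5 0 0 0" --pt "0 0 0 -5 0 0 0" --pt "0 0.6 0 -12.6 0 0 0" --pt "0 2 0 -12.4 0 0 0" --pt "0 3 -0.1 -12.2 0 0 0" --pt "0 4.3 -0.1 -12 0 0 0" --pt "0 5.5 -0.2 -11.3 0 0 0" --pt "0 0 0 0 0 0 0"

```text
time_s: 8.6
position: [0.4068, -0.2062, 0.1143]
tool_rot: [0.001, 0.985, 0.175, 0.001]
contact_force: [0.5, -0.5, -2.8]
opening: 0.0229
```

Run:
```python
from h import *
o=bot.get_obs(); T=rot(o["tool_rot"]); t=o["position"]; print(t,T.round(4),o["time_s"],o["contact_force"])
im,w,p=look("wrist","w8")
look("side","d8"); look("scene","s8")
crop("d8c","d8",310,100,480,220,4)
crop("s8c","s8",300,180,480,340,4)
for r in (2,50,100,150,200,250,300):
    cs=np.arange(295,335); z=w[r,cs,2]; k=cs[(z>t[2])&(z<t[2]+.03)]
    if len(k): q=np.nanmedian(w[r,k],0); print(r,k.min(),k.max(),((q-t)@T*1000).round(1))
```

```text
[ 0.40676929 -0.20619102  0.11425306] [[ 0.939   0.3438  0.0023]
 [ 0.3439 -0.939  -0.0013]
 [ 0.0017  0.002  -1.    ]] 8.6 [ 0.46959046 -0.46015627 -2.75112186]
2 295 318 [105.5  -5.3 -14.4]
50 298 320 [ 94.   -4.8 -14.3]
100 300 321 [ 81.1  -4.4 -14.6]
150 303 323 [ 67.3  -3.8 -14.6]
200 305 325 [ 52.5  -3.3 -14.8]
250 308 326 [ 36.7  -2.7 -14.7]
300 306 334 [ 18.5  -2.2 -14.1]
```

View pics/d8c.png

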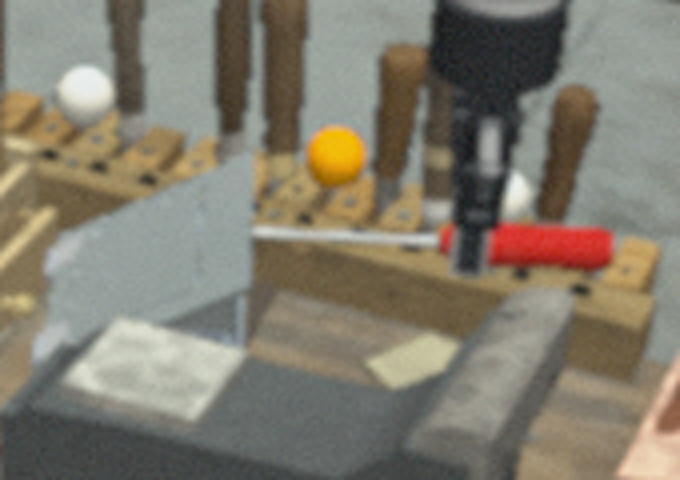

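View pics/s8c.png

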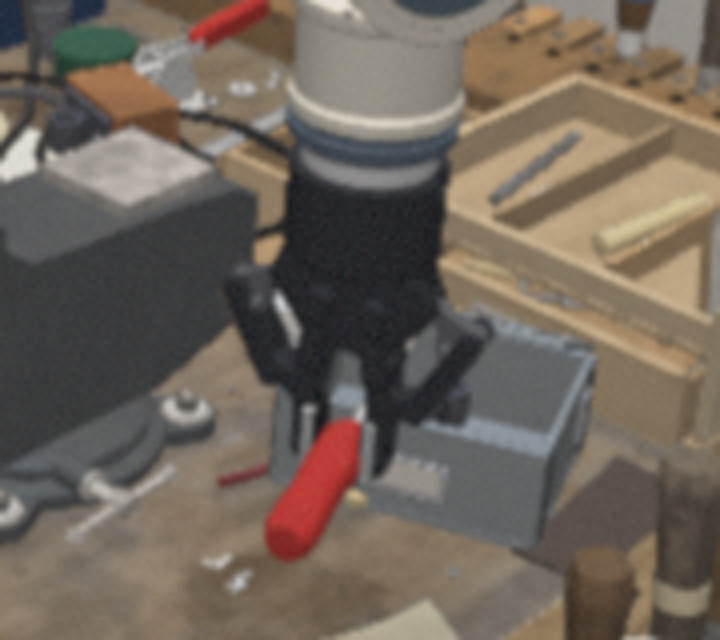

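View pics/w8.png

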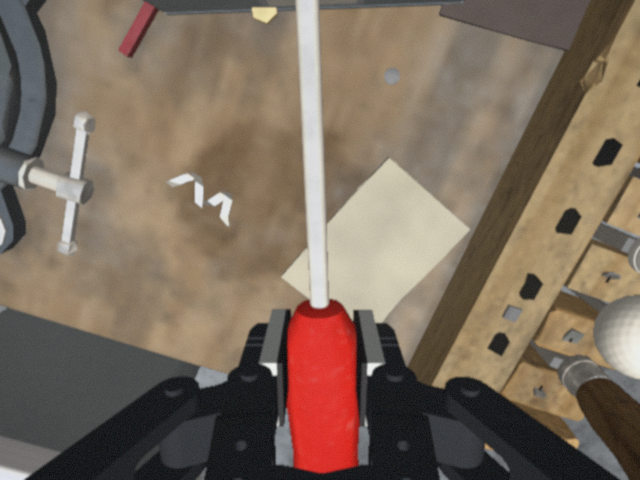

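Request:
play_rows --pt "0 6.6 -0.2 -10.7 0 0 0" --pt "0 7.6 -0.2 -10 0 0 0" --pt "0 8.6 -0.3 -9.2 0 0 0" --pt "0 9.5 -0.3 -8.3 0 0 0" --pt "0 10.2 -0.3 -7.3 0 0 0" --pt "0 11 -0.3 -6.3 0 0 0" --pt "0 0 0 0 0 0 0"

```text
time_s: 9.45
position: [0.4581, -0.1858, 0.1658]
tool_rot: [0.001, 0.985, 0.175, 0.002]
contact_force: [0.4, -0.2, 0.2]
opening: 0.0227
```

Run:
```python
from h import *
o=bot.get_obs(); T=rot(o["tool_rot"]); t=o["position"]; print(t,o["time_s"],o["contact_force"])
im,w,p=look("wrist","w9")
look("side","d9")
crop("d9c","d9",310,100,480,220,4)
for r in (2,50,100,150,200,250,300):
    cs=np.arange(295,335); z=w[r,cs,2]; k=cs[(z>t[2])&(z<t[2]+.03)]
    if len(k): q=np.nanmedian(w[r,k],0); print(r,k.min(),k.max(),((q-t)@T*1000).round(1))
```

```text
[ 0.45807487 -0.18580999  0.16582961] 9.45 [ 0.40295221 -0.19108271  0.17284403]
2 295 318 [105.2  -5.3 -14.9]
50 298 320 [ 93.8  -4.7 -15.2]
100 300 322 [ 81.1  -4.3 -15.1]
150 303 323 [ 67.4  -3.8 -15.3]
200 305 325 [ 52.6  -3.3 -15.1]
250 308 327 [ 36.9  -2.6 -15.2]
300 306 334 [ 18.8  -2.1 -14.7]
```

View pics/d9c.png

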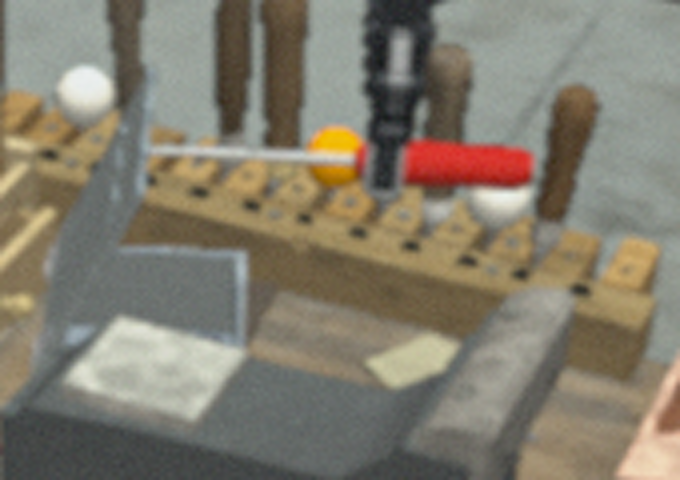

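Request:
play_rows --pt "0 11 -0.3 -4 0 0 0" --pt "0 11 -0.3 -3 0 0 0" --pt "0 11 -0.3 -2 0 0 0" --pt "0 11 -0.3 0 0 0 0" --pt "0 11 -0.3 0 0 0 0" --pt "0 0 0 0 0 0 0" --pt "0 0 0 0 0 0 0" --pt "0 0 0 0 0 0 0"

```text
time_s: 10.35
position: [0.5064, -0.1655, 0.1734]
tool_rot: [-0.0, 0.985, 0.174, -0.0]
contact_force: [0.6, 0.5, -0.6]
opening: 0.0229
```

Run:
```python
from h import *
o=bot.get_obs(); T=rot(o["tool_rot"]); t=o["position"]; print(t,o["time_s"],o["contact_force"])
im,w,p=look("wrist","w10")
look("side","d10")
crop("d10c","d10",310,100,480,220,4)
for r in (2,100,200,250,300):
    cs=np.arange(295,335); z=w[r,cs,2]; k=cs[(z>t[2])&(z<t[2]+.03)]
    if len(k): q=np.nanmedian(w[r,k],0); print(r,k.min(),k.max(),((q-t)@T*1000).round(1))
im,w,p=ld("d10")
e=np.array([.927,.3751]);n=np.array([-.3751,.927])
a=w[...,:2]@e;b=w[...,:2]@n
m=(abs(b+.342)<.08)&(a>.44)&(a<.65)&(w[...,2]>.09)&(w[...,2]<.22)
for z in np.arange(.09,.215,.02):
    k=m&(abs(w[...,2]-z)<.01); print(z.round(2),k.sum(),np.median(a[k]) if k.any() else 0)
```

```text
[ 0.50637069 -0.16550714  0.17340827] 10.35 [ 0.55908628  0.50302844 -0.57729033]
2 295 318 [105.4  -5.3 -15.1]
100 300 321 [ 81.1  -4.6 -15.1]
200 305 325 [ 52.6  -3.3 -15.2]
250 307 326 [ 36.7  -3.  -15. ]
300 306 334 [ 18.7  -2.2 -14.2]
0.09 103 0.6188112581007456
0.11 54 0.5479308771543412
0.13 62 0.5484156502287068
0.15 60 0.5489803274053129
0.17 55 0.5495809647547523
0.19 182 0.5138370899540072
0.21 84 0.5523687889420423
```

View pics/d10c.png

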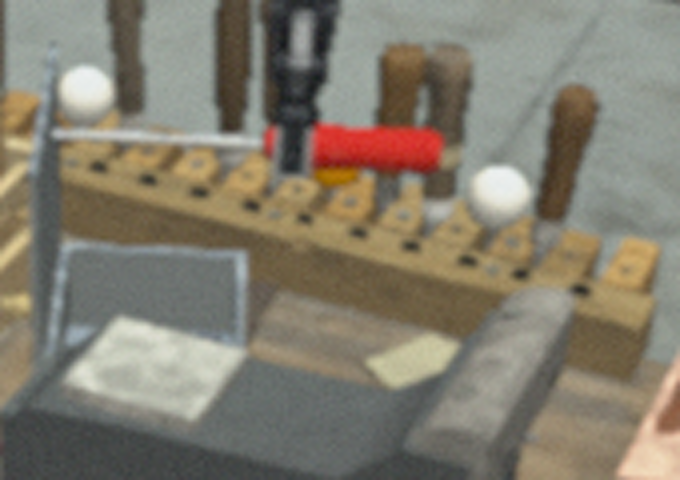

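View pics/w10.png

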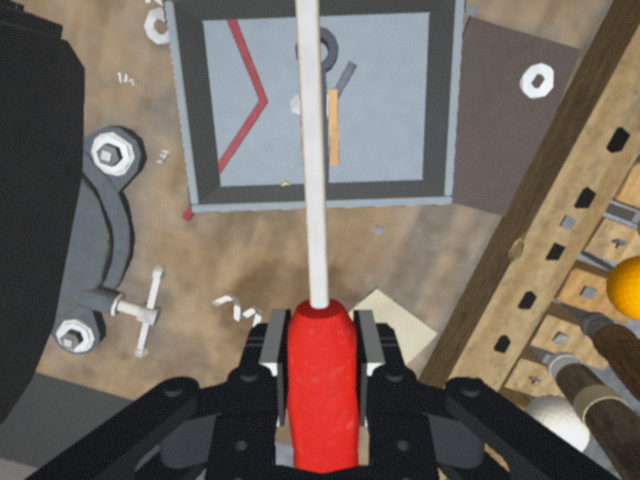

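Request:
play_rows --pt "0 -10 0 0 0 0 0" --pt "0 -22 0 0 0 0 0" --pt "0 -24 0 0 0 0 0" --pt "0 -24 0 0 0 0 0" --pt "0 -23 -4 0 0 0 0" --pt "0 -22.7 -4.9 0 0 0 -0.1" --pt "0 0 0 10 0 0 -0.12" --pt "0 0 0 10 0 0 -0.12" --pt "0 0 0 15 0 0 -0.12" --pt "0 0 0 20 0 0 -0.12" --pt "0 0 0 20 0 0 -0.067" --pt "0 0 0 0 0 0 0"

```text
time_s: 11.65
position: [0.3834, -0.1997, 0.097]
tool_rot: [-0.002, 0.878, 0.478, -0.001]
contact_force: [-0.5, -0.1, -1.4]
opening: 0.0228
```

Run:
```python
from h import *
o=bot.get_obs(); T=rot(o["tool_rot"]); t=o["position"]; print(t,T.round(4),o["time_s"],o["contact_force"])
im,w,p=look("wrist","w11"); look("scene","s11"); look("side","d11")
crop("d11c","d11",310,80,480,220,4)
```

```text
[ 0.38344823 -0.19972278  0.0970071 ] [[ 5.421e-01  8.403e-01 -3.900e-03]
 [ 8.403e-01 -5.421e-01  2.100e-03]
 [-4.000e-04 -4.500e-03 -1.000e+00]] 11.65 [-0.46006487 -0.07423435 -1.41961239]
```

View pics/s11.png

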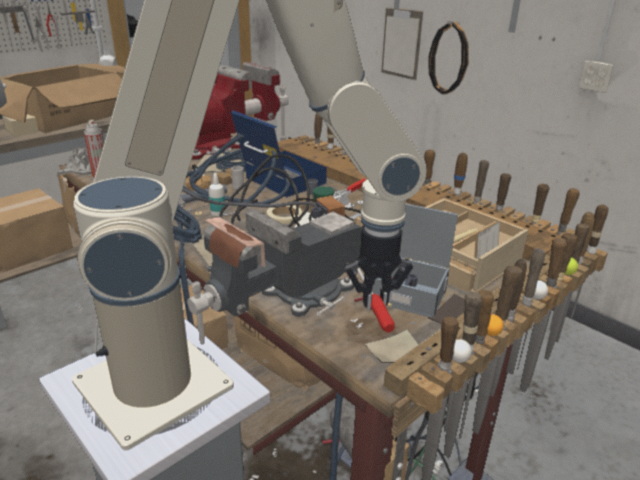

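View pics/d11c.png

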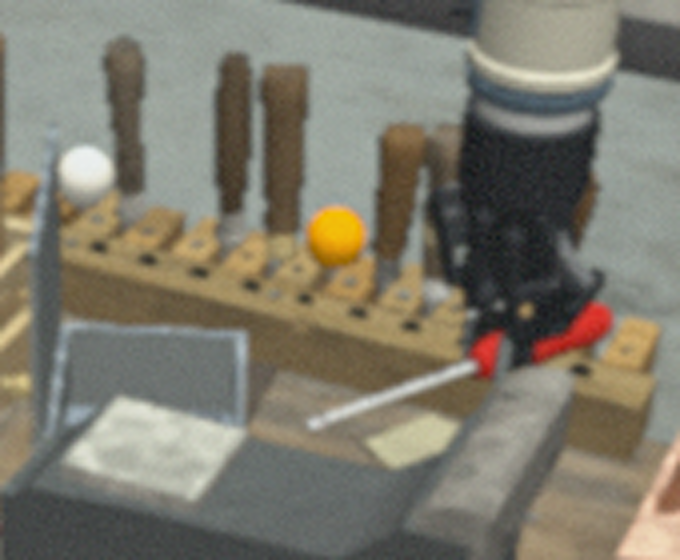

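Request:
play_rows --pt "0 0 0 20 0 0 0" --pt "0 0 0 20 0 0 0" --pt "0 0 0 20 0 0 0" --pt "0 0 0 20 0 0 0" --pt "0 0 0 10 0 0 0" --pt "0 0 0 4 0 0 0" --pt "0 0 0 0 0 0 0" --pt "0 0 0 0 0 0 0"

```text
time_s: 12.6
position: [0.3862, -0.2007, 0.0054]
tool_rot: [0.001, 0.878, 0.478, 0.0]
contact_force: [0.2, 0.6, -1.6]
opening: 0.0227
```

Request:
play_rows --pt "0 0 0 2 0 0 0" --pt "0 0 0 1 0 0 0" --pt "0 0 0 0 0 0 0" --pt "0 0 0 0 0 0 0"

```text
time_s: 13.0
position: [0.3857, -0.2004, 0.0017]
tool_rot: [0.0, 0.878, 0.478, 0.0]
contact_force: [-0.8, -0.2, -0.9]
opening: 0.0229
```

Request:
play_rows --pt "0 0 0 0.5 0 0 0" --pt "0.1 0 0 0 0 0 0" --pt "0.3 0 0 0 0 0 0" --pt "0.35 0 0 0 0 0 0" --pt "0.4 0 0 0 0 0 0" --pt "0.5 0 0 0 0 0 0" --pt "0.6 0 0 0 0 0 0" --pt "0.7 0 0 0 0 0 0" --pt "0.8 0 0 0 0 0 0" --pt "0.8 0 0 0 0 0 0"

```text
time_s: 14.0
position: [0.3856, -0.2004, 0.0011]
tool_rot: [0.0, 0.878, 0.478, 0.0]
contact_force: [-0.1, 0.9, -0.4]
opening: 0.0683
```

Run:
```python
from h import *
im,w,p=look("wrist","w12")
```

```text
(no output)
```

View pics/w12.png

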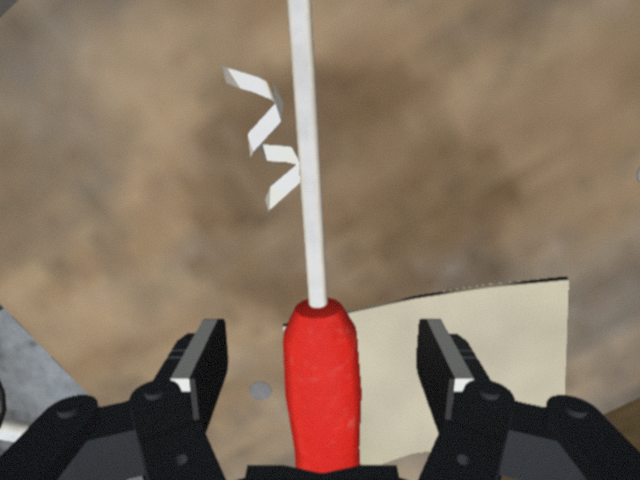

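Request:
play_rows --pt "0.8 0 0 -20 0 0 0" --pt "0.8 0 0 -35 0 0 0" --pt "0.8 0 0 -40 0 0 0" --pt "0.8 0 0 -45 0 0 0" --pt "0.8 0 0 -40 0 0 -0.12" --pt "0.8 0 0 -20 0 0 -0.14" --pt "0.8 0 0 0 0 0 -0.14" --pt "0.8 0 0 0 0 0 -0.14" --pt "0.8 0 0 0 0 0 -0.14" --pt "0.8 0 0 0 0 0 -0.14" --pt "0.8 0 0 0 0 0 -0.14" --pt "0.8 0 0 0 0 0 -0.14"

```text
time_s: 15.25
position: [0.3854, -0.2003, 0.2011]
tool_rot: [-0.0, 0.496, 0.868, 0.0]
contact_force: [-0.4, 0.5, -1.2]
opening: 0.0682
```

Request:
play_rows --pt "0.8 0 0 0 0 0 -0.14" --pt "0.8 0 0 0 0 0 -0.14" --pt "0.8 0 0 0 0 0 -0.14" --pt "0.8 0 0 0 0 0 -0.14" --pt "0.8 0 0 0 0 0 -0.14" --pt "0.8 0 0 0 0 0 -0.14" --pt "0.8 0 0 0 0 0 -0.14" --pt "0.8 0 0 0 0 0 -0.14" --pt "0.8 0 0 0 0 0 -0.14" --pt "0.8 0 0 0 0 0 -0.07" --pt "0.8 0 0 0 0 0 0"

```text
time_s: 16.35
position: [0.3854, -0.2003, 0.2011]
tool_rot: [-0.0, -0.143, 0.99, 0.0]
contact_force: [0.2, -0.2, -0.4]
opening: 0.0685
```

Run:
```python
from h import *
o=bot.get_obs(); T=rot(o["tool_rot"]); t=o["position"]; print(t,T.round(4),o["time_s"],o["joints"].round(3))
print("yaw",np.degrees(np.arctan2(T[1,0],T[0,0])))
print((np.array([.5654,-.1401,.2])-t)@T*1000)
```

```text
[ 0.38540454 -0.20030418  0.20105477] [[-9.592e-01 -2.828e-01 -2.000e-04]
 [-2.828e-01  9.592e-01  1.000e-04]
 [ 2.000e-04  2.000e-04 -1.000e+00]] 16.35 [-0.507  0.186  2.06  -0.     0.896 -2.364]
yaw -163.5731197755606
[-189.67372832    6.84536824    1.01916236]
```

Request:
play_rows --pt "0.8 -30 1 0 0 0 0" --pt "0.8 -32 1 0 0 0 0" --pt "0.8 -32 1 0 0 0 0" --pt "0.8 -32 1 0 0 0 0" --pt "0.8 -32 1.5 0 0 0 0" --pt "0.8 -31.7 1.5 0 0 0 -0.05" --pt "0.8 0 0 0 0 0 -0.049" --pt "0.8 0 0 0 0 0 0" --pt "0.8 0 0 0 0 0 0"

```text
time_s: 17.25
position: [0.565, -0.1401, 0.2007]
tool_rot: [-0.001, -0.19, 0.982, 0.0]
contact_force: [-1.1, 0.6, -0.6]
opening: 0.0684
```

Run:
```python
from h import *
o=bot.get_obs(); T=rot(o["tool_rot"]); t=o["position"]; print(t,T.round(4),o["time_s"],o["joints"].round(3))
print("yaw",np.degrees(np.arctan2(T[1,0],T[0,0])))
look("wrist","w13"); look("scene","s13"); crop("s13c","s13",300,200,500,360,4)
```

```text
[ 0.56498449 -0.14006939  0.20074512] [[-9.276e-01 -3.735e-01 -1.100e-03]
 [-3.735e-01  9.276e-01  2.000e-04]
 [ 9.000e-04  6.000e-04 -1.000e+00]] 17.25 [-0.263  0.398  1.75  -0.     0.994 -2.217]
yaw -158.06972383167488
```

View pics/w13.png

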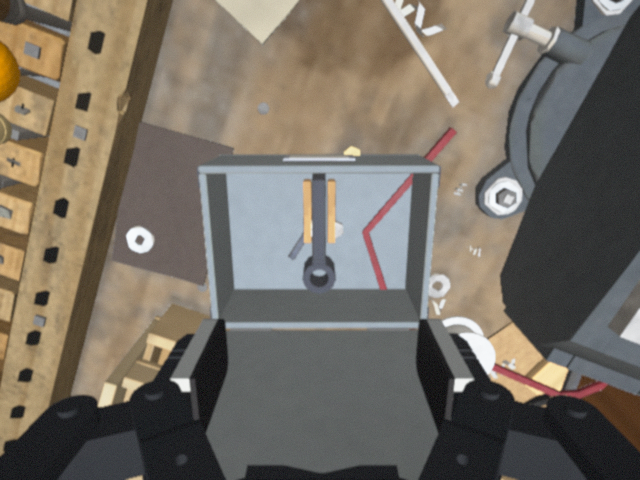

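View pics/s13c.png

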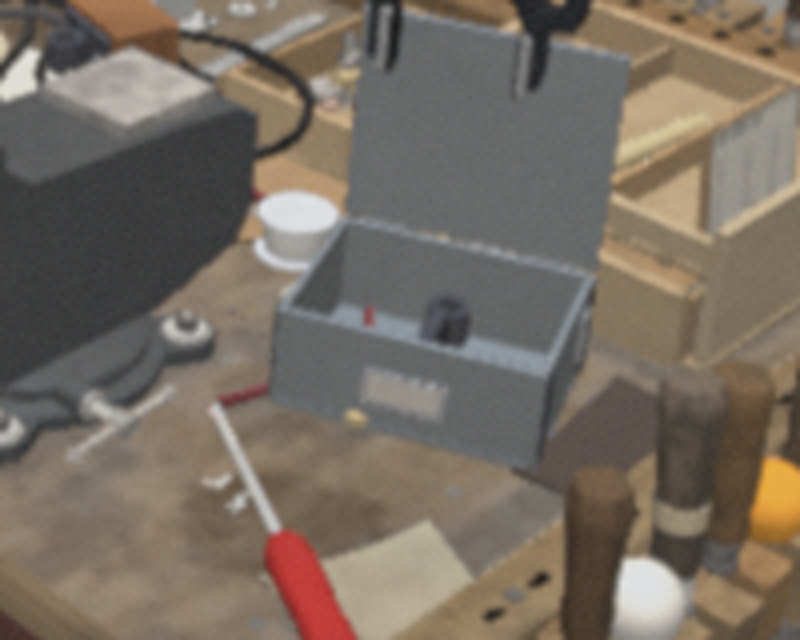

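Run:
```python
from h import *
crop("w13c","w13",190,145,450,335,3)
im,w,p=ld("w13")
o=bot.get_obs(); T=rot(o["tool_rot"]); t=o["position"]
def show(n,q): print(n,q.round(4),"a,b",(q[:2]@[.927,.3751]).round(4),(q[:2]@[-.3751,.927]).round(4),"tool",((q-t)@T*1000).round(1))
# dark plate points
m=(w[...,2]>.043)&(w[...,2]<.056); m[:165]=0;m[290:]=0;m[:,:300]=0;m[:,340:]=0
v,u=np.nonzero(m); print(len(u),u.min(),u.max(),v.min(),v.max())
P=w[m]; print("rect",cv2.minAreaRect((P[:,:2]*1000).astype(np.float32)))
show("plate",np.median(P,0))
m2=(w[...,2]>.034)&(w[...,2]<.043); m2[:250]=0;m2[295:]=0;m2[:,:295]=0;m2[:,345:]=0
P=w[m2]; print(len(P),"knuckle circ",cv2.minEnclosingCircle((P[:,:2]*1000).astype(np.float32))); 
show("knuckle", np.append(np.array(cv2.minEnclosingCircle((P[:,:2]*1000).astype(np.float32))[0])/1000,.039))
```

```text
1142 311 325 179 260
rect ((563.814208984375, -141.85671997070312), (59.68019485473633, 9.769965171813965), 22.037925720214844)
plate [ 0.562  -0.1423  0.0481] a,b 0.4676 -0.3427 tool [  3.4  -0.8 152.9]
636 knuckle circ ((606.4012451171875, -125.03133392333984), 14.600441932678223)
knuckle [ 0.6064 -0.125   0.039 ] a,b 0.5152 -0.3434 tool [-44.3  -1.4 162. ]
```

View pics/w13c.png

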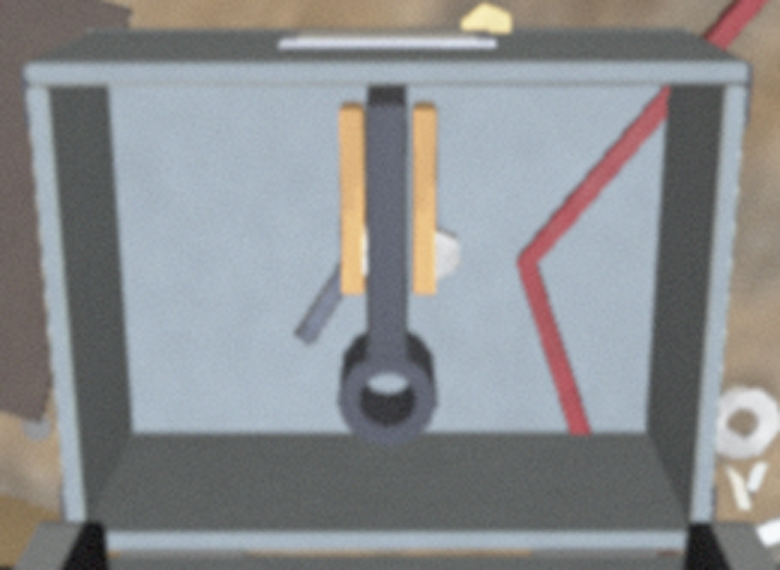

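Request:
play_rows --pt "0.6 1.8 -1.2 20 0 0 0" --pt "0.6 0 0 30 0 0 0" --pt "0.6 0 0 30 0 0 0" --pt "0.6 0 0 30 0 0 0" --pt "0.6 0 0 25 0 0 0" --pt "0.6 0 0 15 0 0 0" --pt "0.6 0 0 0 0 0 0" --pt "0.6 0 0 0 0 0 0"

```text
time_s: 18.15
position: [0.5647, -0.1422, 0.0517]
tool_rot: [0.0, -0.191, 0.982, -0.0]
contact_force: [0.9, -0.2, -0.1]
opening: 0.0515
```

Run:
```python
from h import *
o=bot.get_obs(); T=rot(o["tool_rot"]); t=o["position"]; print(t,T.round(4),o["time_s"],o["contact_force"])
print("off",(np.array([.5638,-.1419,.022])-t)@T*1000)
im,w,p=look("wrist","w14")
m=(w[...,2]>.043)&(w[...,2]<.056)&(abs(w[...,0]-.56)<.05)&(abs(w[...,1]+.142)<.04)
im2=im.copy(); im2[m]=[255,0,0]; cv2.imwrite("pics/w14m.png",im2[...,::-1])
P=w[m]; print(len(P))
```

```text
[ 0.56470327 -0.14219744  0.05172046] [[-9.270e-01 -3.751e-01  5.000e-04]
 [-3.751e-01  9.270e-01 -1.000e-04]
 [-4.000e-04 -3.000e-04 -1.000e+00]] 18.15 [ 0.87656866 -0.15665023 -0.0817641 ]
off [ 0.73796317  0.62340156 29.71997492]
5609
```

View pics/w14m.png

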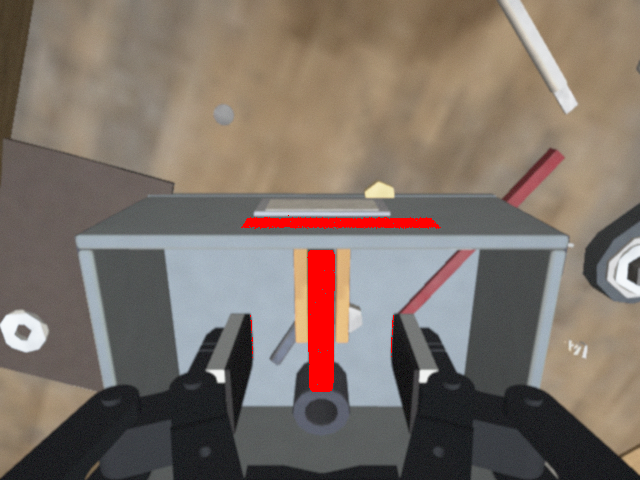

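Request:
play_rows --pt "0.6 0.7 0.3 12 0 0 0" --pt "0.6 0 0 12 0 0 0" --pt "0.6 0 0 5.5 0 0 0" --pt "0.6 0 0 0 0 0 0" --pt "0.4 0 0 0 0 0 0" --pt "0.2 0 0 0 0 0 0" --pt "0 0 0 0 0 0 0" --pt "0 0 0 0 0 0 0" --pt "0 0 0 0 0 0 0" --pt "0 0 0 0 0 0 0" --pt "0 0 0 0 0 0 0" --newtons 70

```text
time_s: 19.3
position: [0.564, -0.142, 0.022]
tool_rot: [0.0, -0.191, 0.982, -0.0]
contact_force: [-0.5, 0.6, 6.0]
opening: 0.009
```

Run:
```python
from h import *
o=bot.get_obs(); T=rot(o["tool_rot"]); t=o["position"]; print(t,T.round(4),o["time_s"],o["contact_force"])
im,w,p=look("wrist","w15")
```

```text
[ 0.56397936 -0.14199645  0.02204842] [[-9.267e-01 -3.758e-01  7.000e-04]
 [-3.758e-01  9.267e-01 -2.000e-04]
 [-6.000e-04 -4.000e-04 -1.000e+00]] 19.3 [-0.49611418  0.56122765  5.97371969]
```

View pics/w15.png

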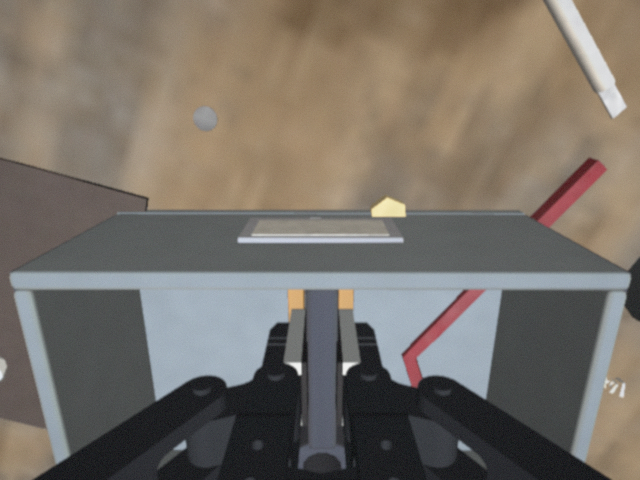

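Request:
play_rows --pt "0 0 0 -8 0 0 0" --pt "0 0 0 -15 0 0 0" --pt "0 0 0 -25 0 0 0" --pt "0 0 0 -35 0 0 0" --pt "0 0 0 -40 0 0 0" --pt "0 0 0 -40 0 0 0" --pt "0 0 0 -40 0 0 0" --pt "0 0 0 -35 0 0 0" --pt "0 0 0 0 0 0 0" --pt "0 0 0 0 0 0 0"

```text
time_s: 20.35
position: [0.5634, -0.1418, 0.2605]
tool_rot: [0.001, -0.191, 0.982, -0.0]
contact_force: [-0.8, 0.2, -4.0]
opening: 0.0088
```

Run:
```python
from h import *
o=bot.get_obs(); T=rot(o["tool_rot"]); t=o["position"]; print(t,T.round(4),o["time_s"],o["contact_force"],o["opening"])
im,w,p=look("wrist","w16"); look("scene","s16"); look("side","d16")
w=ld("wrist1")[1]; m=(w[...,1]>0)&(w[...,1]<.09)&(w[...,0]<.57)&(w[...,0]>.3); m[300:]=0; print("vise max",np.nanpercentile(w[m][:,2],[50,90,99,100]))
ws=ld("scene1")[1]; m=(ws[...,1]>-.02)&(ws[...,1]<.1)&(ws[...,0]<.57)&(ws[...,0]>.3)&(ws[...,2]<.22);print("vise max",np.nanpercentile(ws[m][:,2],[50,90,99,100]))
# jamb fit from first clouds
for n in("scene1","side1","wrist1"):
    im,w,p=ld(n)
    m=(w[...,2]>.122)&(w[...,2]<.14)&(w[...,0]>.55)&(w[...,0]<.7)&(w[...,1]>.1)&(w[...,1]<.25)
    P=w[m]
    if len(P)>20: print(n,len(P),np.median(P[:,2]),cv2.minAreaRect((P[:,:2]*1000).astype(np.float32)))
    m=(w[...,2]>.108)&(w[...,2]<.121)&(w[...,0]>.53)&(w[...,0]<.6)&(w[...,1]>.14)&(w[...,1]<.22)
    P=w[m]
    if len(P)>5: print(n,"kn",len(P),np.median(P,0),cv2.minEnclosingCircle((P[:,:2]*1000).astype(np.float32)))
```

```text
[ 0.56335692 -0.14180561  0.26054685] [[-9.267e-01 -3.758e-01  1.300e-03]
 [-3.758e-01  9.267e-01 -3.000e-04]
 [-1.100e-03 -8.000e-04 -1.000e+00]] 20.35 [-0.76512061  0.16341837 -4.03428977] 0.008760695125588002
vise max [0.15678364 0.15876865 0.15955882 0.16090457]
vise max [0.09623075 0.15853433 0.21562606 0.21996856]
scene1 296 0.12936589568114387 ((611.4569091796875, 161.7578125), (81.43395233154297, 54.38017654418945), 73.50080871582031)
scene1 kn 102 [0.58063182 0.16905072 0.11501548] ((588.5011596679688, 172.5422821044922), 31.371349334716797)
side1 658 0.13035925368873824 ((600.5223388671875, 172.02780151367188), (75.47698974609375, 81.24346923828125), 74.30137634277344)
side1 kn 218 [0.58172088 0.18152502 0.11595358] ((591.0275268554688, 172.48880004882812), 32.29642868041992)
wrist1 739 0.12829295432869087 ((612.6879272460938, 127.76103973388672), (8.198708534240723, 36.075355529785156), 88.85755920410156)
```

View pics/w16.png

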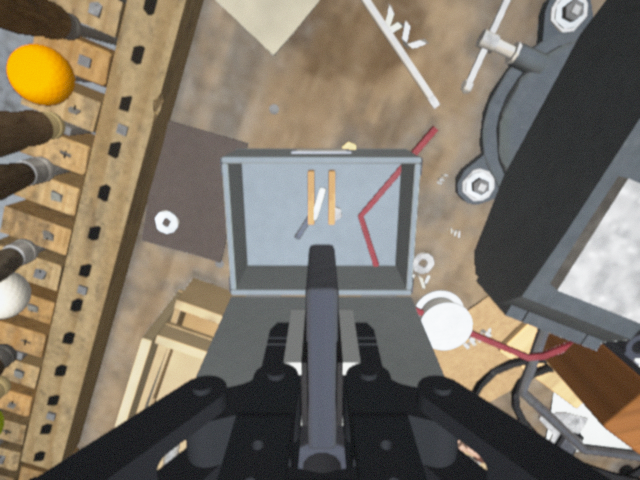

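View pics/d16.png

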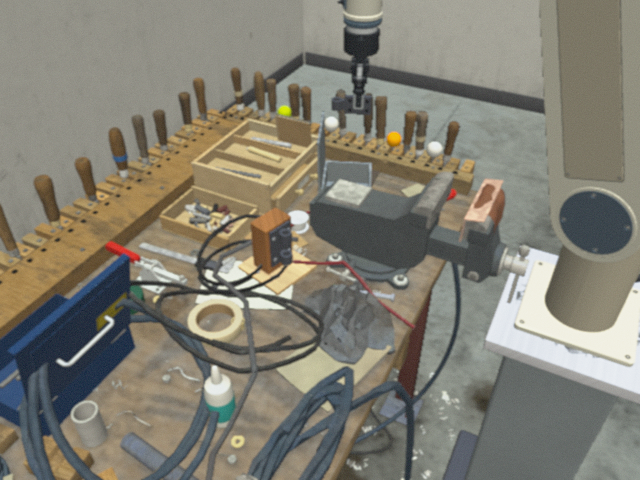

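Request:
play_rows --pt "0 -12 20 0 0 0 0" --pt "0 -12 20 0 0 0 0" --pt "0 -12 20 0 0 0 0" --pt "0 -12 20 0 0 0 0" --pt "0 -12 20 0 0 0 0" --pt "0 0 0 0 0 0 0" --pt "0 0 0 0 0 0 0" --pt "0 0 0 0 0 0 0"

```text
time_s: 21.3
position: [0.5811, -0.0272, 0.2586]
tool_rot: [-0.001, -0.191, 0.982, 0.0]
contact_force: [-0.3, -1.3, -2.9]
opening: 0.0085
```

Run:
```python
from h import *
o=bot.get_obs(); T=rot(o["tool_rot"]); t=o["position"]; print(t,T.round(4),o["time_s"],o["contact_force"],o["dq"])
im,w,p=look("wrist","w17")
crop("w17c","w17",340,180,600,380,3)
```

```text
[ 0.58112223 -0.02722428  0.25862056] [[-9.268e-01 -3.755e-01 -1.900e-03]
 [-3.755e-01  9.268e-01 -2.000e-04]
 [ 1.800e-03  6.000e-04 -1.000e+00]] 21.3 [-0.33757847 -1.25887959 -2.89787073] [-0.00820426 -0.00609261 -0.00335688  0.00023466 -0.00079453  0.00154031]
```

View pics/w17.png

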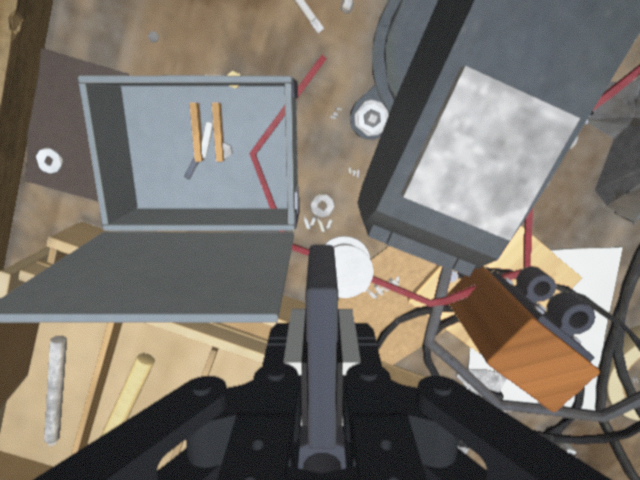

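View pics/w17c.png

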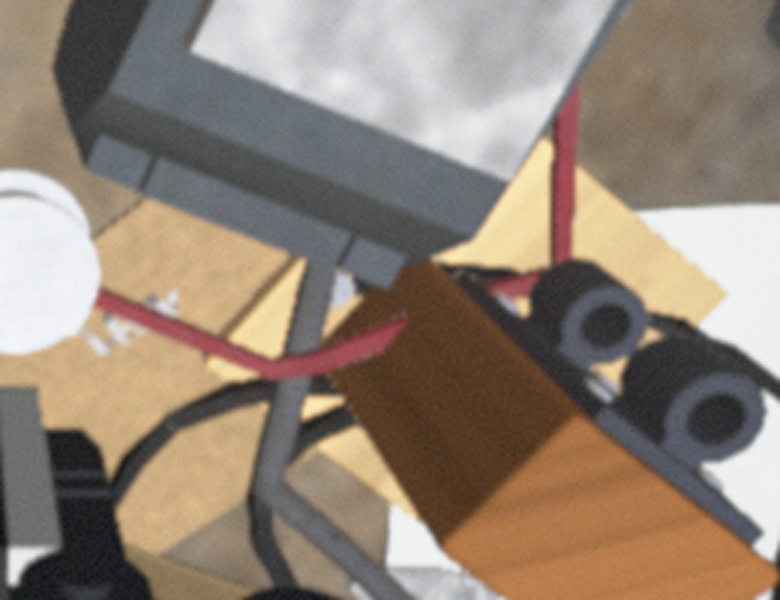

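```bash
cat > circ.py <<'E'
from h import *
from scipy.optimize import least_squares
def ringfit(name,c0,z,dz=.004):
    im,w,p=ld(name)
    m=(abs(w[...,2]-z)<dz)&(np.hypot(w[...,0]-c0[0],w[...,1]-c0[1])<.018)
    v,u=np.nonzero(m); P=w[m]; Q=ray(p,np.c_[u,v],z)  # plane-projected
    mm=m.astype(np.uint8)
    cnt,h=cv2.findContours(mm,cv2.RETR_CCOMP,cv2.CHAIN_APPROX_NONE)
    return P,Q,cnt,h,p
if __name__=="__main__":
    im,w,p=ld("w17")
    a=ray(p,[[578,318.3]],.118)[0]; b=ray(p,[[542.7,288.3]],.062)[0]; print("upper",a,"lower",b)
    for nm,c,z in(("up",a,.118),("lo",b,.062)):
        P,Q,cnt,h,_=ringfit("w17",c,z)
        print(nm,len(P),"med z",np.median(P[:,2]),"mean",P[:,:2].mean(0),"rayplane mean",Q[:,:2].mean(0))
        for k,(cc,hh) in enumerate(zip(cnt,h[0])):
            if len(cc)>12:
                (x,y),ax,an=cv2.fitEllipse(cc); q=ray(p,[[x,y]],z)[0]; print("  contour",len(cc),"outer" if hh[3]<0 else "hole",x,y,ax,q)
    m=(abs(w[...,2]-.130)<.004)&(w[...,0]>.5)&(w[...,1]>.1)
    P=w[m]; print(len(P),np.median(P[:,2]),cv2.minAreaRect((P[:,:2]*1000).astype(np.float32)))
E
python3 circ.py
```

```text
upper [0.5733442  0.17442537 0.118     ] lower [0.57365534 0.17624332 0.062     ]
up 744 med z 0.11664335751917815 mean [0.57523765 0.17497851] rayplane mean [0.57490636 0.17387029]
  contour 117 outer 576.0888061523438 319.6524963378906 (30.057985305786133, 39.3793830871582) [0.57482485 0.17373219 0.118     ]
  contour 49 hole 576.9302368164062 318.8059387207031 (14.321490287780762, 20.335233688354492) [0.57399569 0.1739243  0.118     ]
lo 528 med z 0.060725651752193244 mean [0.57506547 0.17506474] rayplane mean [0.57478199 0.17412696]
  contour 92 outer 539.9453735351562 288.5755615234375 (26.69562339782715, 31.93147087097168) [0.57476868 0.1741827  0.062     ]
  contour 44 hole 540.3738403320312 288.0769348144531 (13.533158302307129, 17.1816349029541) [0.57422509 0.17427948 0.062     ]
5572 0.12897836269590693 ((615.4896850585938, 164.57473754882812), (75.67018127441406, 48.02787780761719), 74.40205383300781)
```

Run:
```python
from circ import *
P,Q,cnt,h,p=ringfit("w13",(.6075,-.1243),.039)
for cc,hh in zip(cnt,h[0]):
    if len(cc)>12:
        (x,y),ax,an=cv2.fitEllipse(cc); print("contour",len(cc),hh[3],x,y,ax,ray(p,[[x,y]],.039)[0])
o=bot.get_obs(); T=rot(o["tool_rot"]); t=o["position"]
im,w,p=ld("w17")
q=(w-t)@T*1000
for r in range(245,470,20):
    for c in (321,): print(r,q[r,c].round(1))
m=(abs(q[...,2]+27)<6)&(abs(q[...,1])<7)&(abs(q[...,0])<45)
Pm=q[m]; print(len(Pm),cv2.minAreaRect(Pm[:,:2].astype(np.float32)),Pm.min(0),Pm.max(0),np.polyfit(Pm[:,0],Pm[:,2],1),np.polyfit(Pm[:,0],Pm[:,1],1),np.polyfit(Pm[:,1],Pm[:,2],1))
```

```text
contour 105 -1 318.5919494628906 276.7761535644531 (31.605438232421875, 32.715782165527344) [ 0.60661029 -0.12449182  0.039     ]
contour 52 0 318.6307373046875 277.5657958984375 (17.356311798095703, 18.479324340820312) [ 0.60720556 -0.12422198  0.039     ]
245 [29.9  1.3 15.3]
265 [30.2  1.3 -7. ]
285 [ 30.    1.3 -23.2]
305 [ 24.8   1.4 -26. ]
325 [ 17.3   1.3 -24.5]
345 [ 11.5   1.3 -26.6]
365 [  4.1   1.3 -26.1]
385 [ -3.4   1.3 -26. ]
405 [-11.4   1.3 -25.6]
425 [-19.    1.3 -26. ]
445 [-27.3   1.3 -26. ]
465 [-54.6   1.3  -7.6]
5334 ((0.2766551971435547, -0.16264772415161133), (60.33467102050781, 13.97851276397705), 0.7698706388473511) [-29.91800897  -6.99857095 -32.99729399] [ 30.4586388    6.98445645 -21.0712894 ] [ 2.82595106e-03 -2.58939167e+01] [-0.00805061  1.2473132 ] [  0.04656538 -25.93853765]
```

Request:
play_rows --pt "0 20 16 0 0 0 0" --pt "0 20 16 0 0 0 0" --pt "0 20 16 0 0 0 0" --pt "0 20 16 0 0 0 0" --pt "0 20 16 0 0 0 0" --pt "0 0 0 0 0 0 0.13" --pt "0 0 0 0 0 0 0.13" --pt "0 0 0 0 0 0 0.13" --pt "0 0 0 0 0 0 0.13" --pt "0 0 0 0 0 0 0.127" --pt "0 0 0 0 0 0 0" --pt "0 0 0 0 0 0 0"

```text
time_s: 22.55
position: [0.4589, 0.0094, 0.2596]
tool_rot: [0.0, 0.129, 0.992, -0.0]
contact_force: [0.5, 0.4, -3.8]
opening: 0.0087
```

Run:
```python
from circ import *
o=bot.get_obs(); T=rot(o["tool_rot"]); t=o["position"]; print(t,T.round(4),o["time_s"],o["contact_force"])
im,w,p=look("wrist","w18")
for c,z in(((.5742,.1744),.118),((.5742,.1744),.062)):
    P,Q,cnt,h,p=ringfit("w18",c,z); print(z,len(P),np.median(P[:,2]) if len(P) else 0)
    for cc,hh in zip(cnt,h[0]):
        if len(cc)>12:
            (x,y),ax,an=cv2.fitEllipse(cc); print("contour",len(cc),hh[3],x,y,ax,ray(p,[[x,y]],z)[0])
m=(abs(w[...,2]-.130)<.004)&(w[...,0]>.5)&(w[...,1]>.1)
P=w[m]; print(len(P),np.median(P[:,2]),cv2.minAreaRect((P[:,:2]*1000).astype(np.float32)))
print("yaw",np.degrees(np.arctan2(T[1,0],T[0,0])))
```

```text
[0.45889718 0.00938202 0.2596416 ] [[-0.9666  0.2564  0.    ]
 [ 0.2564  0.9666 -0.    ]
 [-0.     -0.     -1.    ]] 22.55 [ 0.47607138  0.39429214 -3.7931662 ]
0.118 871 0.11691021924207973
contour 145 -1 576.671142578125 320.4082946777344 (35.15359115600586, 41.076778411865234) [0.57559212 0.17406183 0.118     ]
contour 49 2 577.4583129882812 316.7093200683594 (14.795262336730957, 20.081031799316406) [0.57263993 0.17485103 0.118     ]
0.062 616 0.06082941303638473
contour 106 -1 539.9110717773438 288.2576904296875 (27.803035736083984, 35.118709564208984) [0.57476684 0.17392772 0.062     ]
contour 45 0 540.86962890625 286.126220703125 (13.149947166442871, 16.859825134277344) [0.57295901 0.1749279  0.062     ]
5472 0.12908375566698416 ((615.0891723632812, 164.78575134277344), (74.79832458496094, 48.50327682495117), 74.52462005615234)
yaw 165.14382358522116
```

View pics/w18.png

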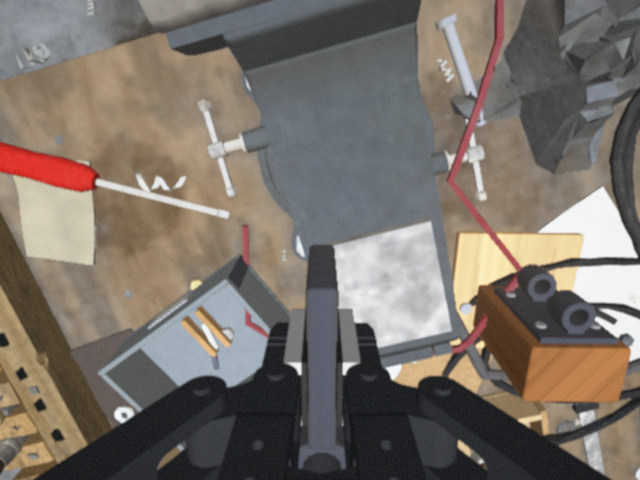

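Run:
```python
from circ import *
im,w,p=ld("w18")
k=8
for nm,(x0,y0,x1,y1) in {"w18":(510,255,610,340)}.items():
    c=cv2.resize(im[y0:y1,x0:x1],None,fx=k,fy=k,interpolation=cv2.INTER_CUBIC)[...,::-1].copy()
    th=np.linspace(0,2*np.pi,60)
    for z in (.118,.062):
      for r in (.013,.007):
        P=np.c_[.5733+r*np.cos(th),.1746+r*np.sin(th),0*th+z]; uv=((proj(p,P)-[x0-.5,y0-.5])*k).astype(int)
        cv2.polylines(c,[uv],True,(0,255,0),1)
    cv2.imwrite("pics/ov18.png",c)
im,w,p=ld("w17")
x0,y0,x1,y1=510,255,610,340
c=cv2.resize(im[y0:y1,x0:x1],None,fx=k,fy=k,interpolation=cv2.INTER_CUBIC)[...,::-1].copy()
for z in (.118,.062):
  for r in (.013,.007):
    P=np.c_[.5733+r*np.cos(th),.1746+r*np.sin(th),0*th+z]; uv=((proj(p,P)-[x0-.5,y0-.5])*k).astype(int)
    cv2.polylines(c,[uv],True,(0,255,0),1)
cv2.imwrite("pics/ov17.png",c)
```

```text
(no output)
```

View pics/ov18.png

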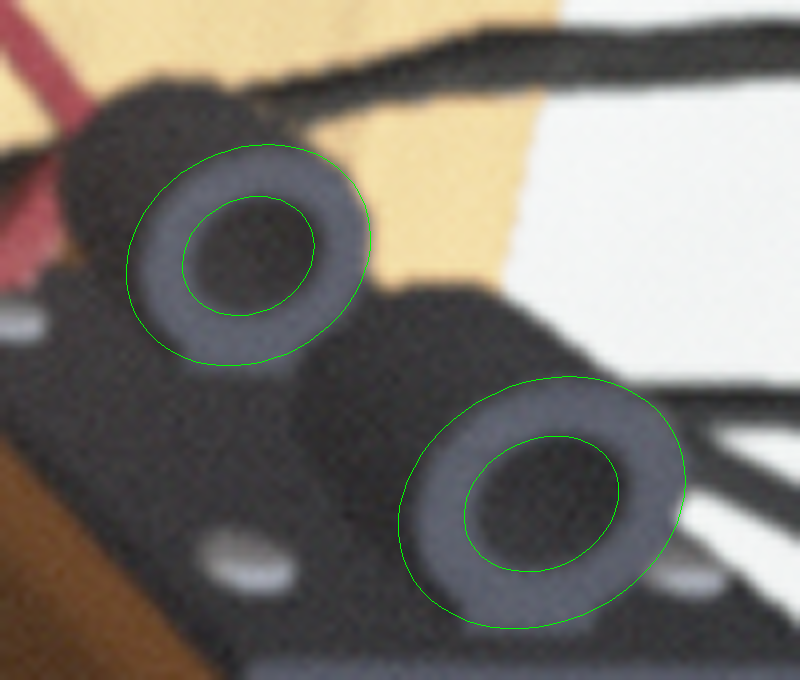

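View pics/ov17.png

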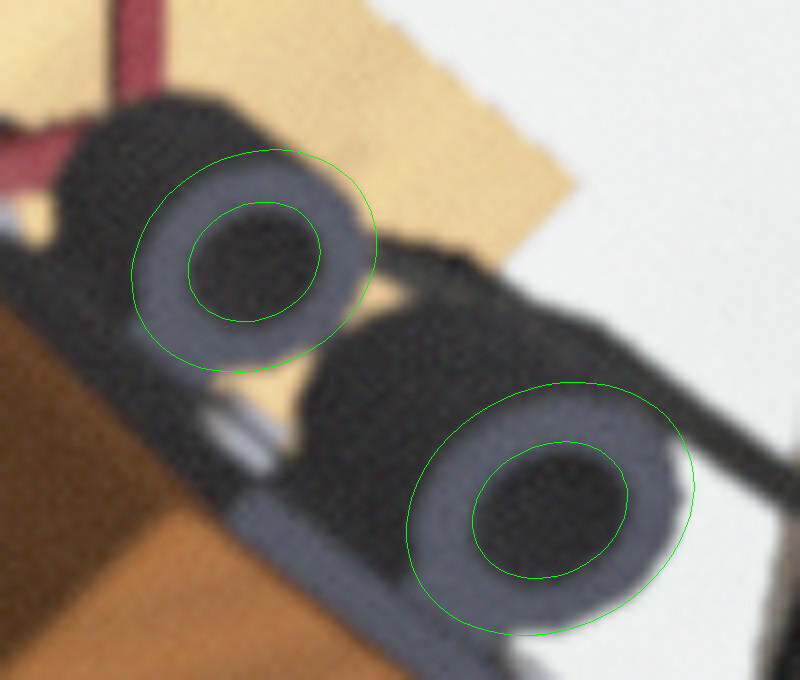

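Run:
```python
from h import *
H=np.full((40,40),-1.)
for n in("side1","scene1","wrist1","w18"):
    w=ld(n)[1].reshape(-1,3); w=w[np.isfinite(w[:,0])&(w[:,2]<.2)]
    i=((w[:,0]-.40)/.01).astype(int); j=((.30-w[:,1])/.01).astype(int)
    ok=(w[:,0]>.40)&(w[:,0]<.6)&(w[:,1]<.30)&(w[:,1]>.1)
    np.maximum.at(H,(i[ok],j[ok]),w[ok][:,2])
print("cols y .295.. down to .105")
for r in range(19,-1,-1): print("x%.2f"%(.4+r*.01),(H[r,:20]*1000).astype(int))
```

```text
cols y .295.. down to .105
x0.59 [ 61  54   6   3   5   7  12  13  15 127 130 132 132 133 132 132 131  46
  43  46]
x0.58 [ 61  60  58  52  49   6  15  15  13  12  16 124 127 133 134 132 131 130
  14  43]
x0.57 [ 37  58  55  53  53  48  46  41  38  37 122 120 121 119 121 123  15  13
  13  21]
x0.56 [  2  36  36  31   4  14  43  39  37  14 119 122 120 120 114  13  16  16
  13   2]
x0.55 [  4  34  38  32   4  11  16  16  15  18  16  15 109  40  38  15  16  15
  11   4]
x0.54 [ 2 33 37 33  3  5  7  7 12 12 16 15 16 41 38 15 13 14  4  3]
x0.53 [ 3 32 36 33  6  6  6  6  4  3  3  3 12 37 41 36 13 12  1  3]
x0.52 [ 3 30 35 34  5  3  5  3  4  3  3  3  4  4 38 37 14 12  1  3]
x0.51 [ 4 28 33 33 25  2  3  4  5  2  4  4  3  3 35 37 34  5  3 16]
x0.50 [ 3 27 32 32  3  1  2  2  1  4  3  5  2  3  3 37 37  2 12 23]
x0.49 [ 3 25 32 33 16 29 28 26 25  1  0  5  2  3 33 35 38 37 13 29]
x0.48 [ 4 24 34 32 24 33 33 31 32 21  1  3  2  3 34 33 39 38 14 17]
x0.47 [23 24 32 30 25 33 41 37 38 25  0  1  1  4 30 29 41 41 39 14]
x0.46 [23 27 34 31 19 41 49 49 45 33  1  1  1  0 31 29 42 43 39 32]
x0.45 [25 33 33 29 32 58 59 60 58 42 13  1  1  1 33 34 41 39 34 35]
x0.44 [33 35 32 35 42 69 70 69 67 52 20  1  1  1 29 42 42 39 33 35]
x0.43 [37 33 44 50 54 73 72 71 70 57 22 10 11 10 40 42 39 18 30 32]
x0.42 [35 35 41 47 48 77 76 75 74 55 29 19 18 12 40 42  1 19 31 34]
x0.41 [47 49 58 59 53 71 78 79 77 67 45 23 17 38 39 37 32 15 31 33]
x0.40 [58 59 63 59 67 86 89 88 86 69 45 20 13 38 37 30 27 11 27 35]
```

Request:
play_rows --pt "0 1.7 15 0 0 0 0.011" --pt "0 1.7 25 0 0 0 0" --pt "0 1.7 25 0 0 0 0" --pt "0 1.7 25 0 0 0 0" --pt "0 1.7 25 0 0 0 0" --pt "0 1.7 25 0 0 0 0" --pt "0 1.7 25 0 0 0 0" --pt "0 1.7 24.7 0 0 0 0" --pt "0 0 0 20 0 0 0" --pt "0 0 0 30 0 0 0" --pt "0 0 0 30 0 0 0" --pt "0 0 0 0 0 0 0"

```text
time_s: 23.8
position: [0.4941, 0.1952, 0.176]
tool_rot: [-0.003, 0.135, 0.991, -0.002]
contact_force: [-0.6, 0.1, -3.7]
opening: 0.009
```

Run:
```python
from h import *
o=bot.get_obs(); T=rot(o["tool_rot"]); t=o["position"]; print(t,T.round(4),o["time_s"],o["contact_force"])
print("yaw",np.degrees(np.arctan2(T[1,0],T[0,0])))
print((np.array([.4944,.1962,.073])-t)@T*1000)
look("side","d19"); crop("d19c","d19",220,150,400,290,4)
```

```text
[0.49407138 0.19519188 0.17604387] [[-0.9635  0.2676 -0.0073]
 [ 0.2676  0.9635 -0.0027]
 [ 0.0064 -0.0046 -1.    ]] 23.8 [-0.56151276  0.05427832 -3.7484695 ]
yaw 164.47914127529316
[ -0.70200606   1.52825998 103.03560317]
```

View pics/d19c.png

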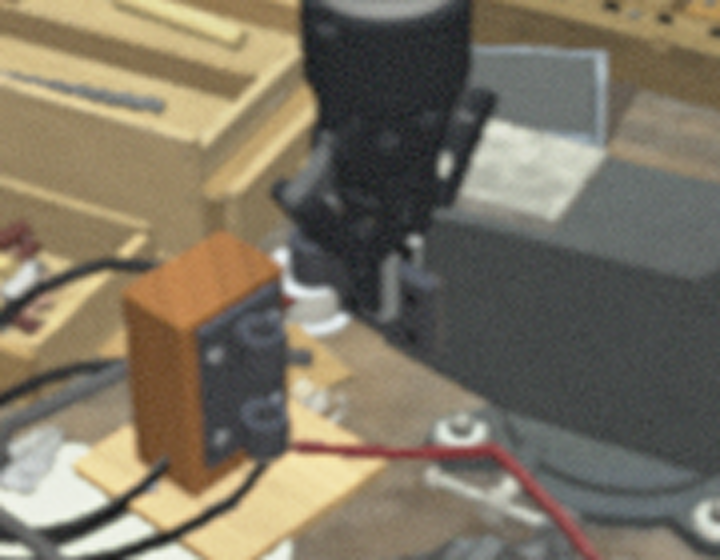

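Request:
play_rows --pt "0 -0.3 0.8 20 0 0 0" --pt "0 0 0 25 0 0 0" --pt "0 0 0 25 0 0 0" --pt "0 0 0 20 0 0 0" --pt "0 0 0 12 0 0 0" --pt "0 0 0 0 0 0 0" --pt "0 0 0 0 0 0 0" --pt "0 0 0 0 0 0 0"

```text
time_s: 24.65
position: [0.4984, 0.1973, 0.079]
tool_rot: [0.001, 0.136, 0.991, 0.001]
contact_force: [-0.9, -0.2, -3.6]
opening: 0.009
```

Run:
```python
from h import *
o=bot.get_obs(); T=rot(o["tool_rot"]); t=o["position"]; print(t,T.round(4),o["time_s"],o["contact_force"])
print("to pre",(np.array([.4944,.1962,.073])-t)@T*1000,"to final",(np.array([.5272,.1871,.073])-t)@T*1000)
look("side","d20"); crop("d20c","d20",220,150,400,290,4); look("wrist","w20"); look("scene","s20")
```

```text
[0.49843657 0.19730649 0.07902598] [[-9.631e-01  2.693e-01  2.400e-03]
 [ 2.693e-01  9.631e-01  9.000e-04]
 [-2.000e-03  1.500e-03 -1.000e+00]] 24.65 [-0.85476325 -0.21741947 -3.55696557]
to pre [ 3.60191502 -2.16130523  6.01544846] to final [-30.43689467  -2.09381059   6.08529966]
```

View pics/d20c.png

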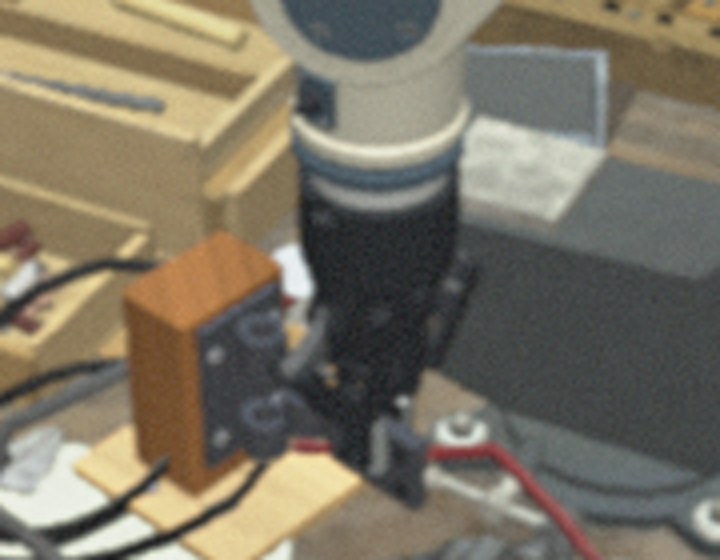

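View pics/w20.png

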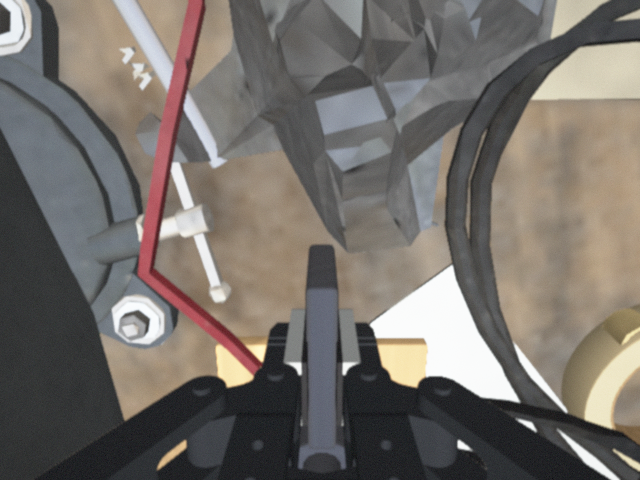

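Request:
play_rows --pt "0 0 -2.1 3 0 0 0" --pt "0 0 0 3 0 0 0" --pt "0 0 0 0 0 0 0" --pt "0 0 0 0 0 0 0" --pt "0 0 0 0 0 0 0"

```text
time_s: 25.3
position: [0.4967, 0.1949, 0.0716]
tool_rot: [-0.0, 0.136, 0.991, -0.0]
contact_force: [0.8, 1.1, -3.2]
opening: 0.0084
```

Run:
```python
from h import *
for i in range(3):
    o=bot.get_obs(); T=rot(o["tool_rot"]); t=o["position"]; print(t,T.round(4)[2],o["time_s"],o["contact_force"])
    print("to final",(np.array([.5272,.1871,.073])-t)@T*1000)
    im,w,p=look("wrist","w21")
q=(w-t)@T*1000
m=(abs(q[...,2]+26)<4)&(abs(q[...,0])<40)&(abs(q[...,1])<9)
Pm=q[m]
for x in (-20,26): 
    s=Pm[abs(Pm[:,0]-x)<4]; print(x,np.percentile(s[:,1],[1,50,99]),np.median(s[:,2]))
```

```text
[0.4967393  0.19490371 0.07156629] [ 1.e-04 -0.e+00 -1.e+00] 25.3 [ 0.75716734  1.06276844 -3.19824169]
to final [-31.43671676   0.69150319  -1.43607859]
[0.49677539 0.19491823 0.07160744] [ 0. -0. -1.] 25.35 [ 0.30664681 -0.1617367  -3.46025167]
to final [-31.40593405   0.66903081  -1.39293315]
[0.49681228 0.19493242 0.07164805] [-1.e-04  0.e+00 -1.e+00] 25.4 [-0.41495894 -0.20369108 -4.41967887]
to final [-31.37437771   0.64399613  -1.34978504]
-20 [-4.34803988  0.69017643  5.39599844] -26.05438146816673
26 [-4.45161966  0.39622953  5.24739461] -26.057311234841205
```

Request:
play_rows --pt "0 -2 0.6 -1.3 0 0 0" --pt "0 -6 0 0 0 0 0" --pt "0 -6 0 0 0 0 0" --pt "0 -6 0 0 0 0 0" --pt "0 -5 0 0 0 0 0" --pt "0 -3 0 0 0 0 0" --pt "0 -2 0 0 0 0 0" --pt "0 0 0 0 0 0 0" --pt "0 0 0 0 0 0 0" --pt "0 0 0 0 0 0 0" --pt "0 0 0 0 0 0 0"

```text
time_s: 26.55
position: [0.5256, 0.1875, 0.0729]
tool_rot: [-0.0, 0.136, 0.991, -0.0]
contact_force: [0.2, 0.0, -3.5]
opening: 0.0089
```

Run:
```python
from h import *
for i in range(2):
    o=bot.get_obs(); T=rot(o["tool_rot"]); t=o["position"]; print(t,T.round(4)[2],o["time_s"],o["contact_force"])
    print("to final",(np.array([.5272,.1871,.073])-t)@T*1000)
    look("side","d22"); look("scene","s22")
crop("d22c","d22",230,190,350,280,6); crop("s22c","s22",240,150,400,270,5)
```

```text
[0.52557724 0.18746024 0.07291279] [ 2.e-04 -1.e-04 -1.e+00] 26.55 [ 0.15109715  0.03754286 -3.50236783]
to final [-1.65981138  0.09001471 -0.08751537]
[0.52568179 0.18747126 0.0729272 ] [ 0. -0. -1.] 26.65 [ 0.89658958 -0.041475   -3.21011859]
to final [-1.56210219  0.05127002 -0.07286353]
```

View pics/d22c.png

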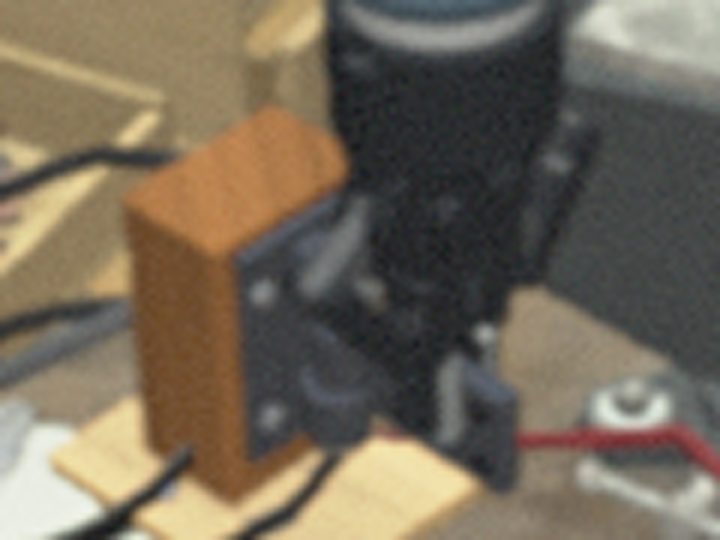

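View pics/s22c.png

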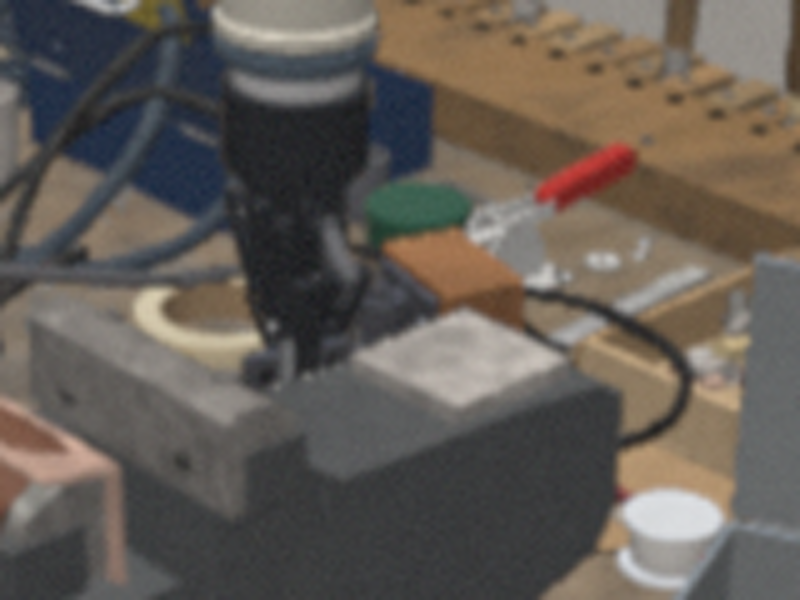

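Request:
play_rows --pt "0 -1.5 0 0 0 0 0" --pt "0 0 0 0 0 0 0" --pt "0 0 0 0 0 0 0" --pt "0 0 0 0 0 0 0"

```text
time_s: 27.15
position: [0.5272, 0.187, 0.0729]
tool_rot: [-0.0, 0.136, 0.991, -0.0]
contact_force: [-0.4, 0.8, -4.9]
opening: 0.0087
```

Request:
play_rows --pt "0 -0.5 0 0 0 0 0" --pt "0 -0.5 0 0 0 0 0" --pt "0 0 0 0 0 0 0" --pt "0 0 0 0 0 0 0"

```text
time_s: 27.55
position: [0.5282, 0.1867, 0.0729]
tool_rot: [-0.0, 0.136, 0.991, -0.0]
contact_force: [-0.5, -0.8, -4.4]
opening: 0.0091
```

Request:
play_rows --pt "0 -0.5 0 0 0 0 0" --pt "0 -0.5 0 0 0 0 0" --pt "0 0 0 0 0 0 0" --pt "0 0 0 0 0 0 0"

```text
time_s: 27.95
position: [0.529, 0.1865, 0.0729]
tool_rot: [-0.0, 0.136, 0.991, -0.0]
contact_force: [-0.8, -0.1, -3.7]
opening: 0.009
```

Request:
play_rows --pt "0 -0.5 0 0 0 0 0" --pt "0 0 0 0 0 0 0" --pt "0 0 0 0 0 0 0" --pt "0 0 0 0 0 0 0"

```text
time_s: 28.35
position: [0.529, 0.1864, 0.0728]
tool_rot: [-0.001, 0.136, 0.991, -0.0]
contact_force: [-4.6, 2.9, -2.2]
opening: 0.0089
```

Request:
play_rows --pt "0 -0.5 0 0 0 0 0" --pt "0 0 0 0 0 0 0" --pt "0 0 0 0 0 0 0" --pt "0 0 0 0 0 0 0"

```text
time_s: 28.75
position: [0.529, 0.1863, 0.0728]
tool_rot: [-0.001, 0.136, 0.991, -0.0]
contact_force: [-6.5, 3.4, -0.7]
opening: 0.009
```

Request:
play_rows --pt "0 0.9 0 0 0 0 0" --pt "0 0.8 0 0 0 0 0" --pt "0 0 0 0 0 0 0" --pt "0 0 0 0 0 0 0" --pt "0 0 0 0 0 0 0" --pt "0 0 0 0 0 0 0"

```text
time_s: 29.35
position: [0.5288, 0.1866, 0.073]
tool_rot: [0.0, 0.136, 0.991, 0.0]
contact_force: [-0.3, -0.6, -2.9]
opening: 0.0087
```

Run:
```python
from h import *
for i in range(3):
    o=bot.get_obs(); T=rot(o["tool_rot"]); t=o["position"]; print(t,T.round(4)[2],o["time_s"],o["contact_force"],o["ft_torque"],abs(o["dq"]).max())
    im,w,p=look("wrist","w23"); 
look("side","d23"); look("scene","s23")
q=(w-t)@T*1000
m=(abs(q[...,2]+26)<4)&(abs(q[...,0])<40)&(abs(q[...,1])<9)
Pm=q[m]
for x in (-20,0,26): 
    s=Pm[abs(Pm[:,0]-x)<4]; print(x,np.percentile(s[:,1],[1,50,99]),np.median(s[:,2]))
print(Pm[:,0].max(),Pm[:,0].min())
crop("d23c","d23",250,200,330,270,9)
im,w,p=ld("d23")
k=9;c=cv2.imread("pics/d23c.png")
th=np.linspace(0,2*np.pi,60)
K=t+T@[-.048,0,-.005]; print("knuckle est",K)
for (cx,cy),z,col in (((.5745,.1740),.118,(0,255,0)),((.5745,.1740),.094,(0,255,0)),((.5745,.1740),.062,(0,255,0)),((K[0],K[1]),.090,(0,0,255)),((K[0],K[1]),.066,(0,0,255))):
    P=np.c_[cx+.013*np.cos(th),cy+.013*np.sin(th),0*th+z]; cv2.polylines(c,[((proj(p,P)-[249.5,199.5])*k).astype(int)],True,col,1)
cv2.imwrite("pics/d23o.png",c)
```

```text
[0.52876653 0.18659934 0.07297368] [-4.e-04  2.e-04 -1.e+00] 29.35 [-0.32745193 -0.55064265 -2.93832537] [-0.0294355   0.04177451  0.04272656] 0.002267244982039879
[0.52866672 0.18662054 0.07296939] [-2.e-04  1.e-04 -1.e+00] 29.4 [ 0.04086448  0.06780166 -3.89410935] [ 0.00194297  0.02491908 -0.07792165] 0.002080704384423696
[0.52862369 0.18661455 0.07294173] [-2.e-04  1.e-04 -1.e+00] 29.45 [ 0.32386495 -0.58755772 -4.2043687 ] [-0.00347859  0.06989508  0.02836925] 0.003731922905318709
-20 [-4.34647678  0.68993281  5.40690023] -26.045164936987547
0 [-3.77246351  0.69160269  4.84278869] -26.152804172377323
26 [-4.45322525  0.39764651  5.23454382] -26.057036047142375
31.133396785614607 -39.86174622976732
knuckle est [0.57484686 0.17367933 0.07795157]
```

View pics/d23o.png

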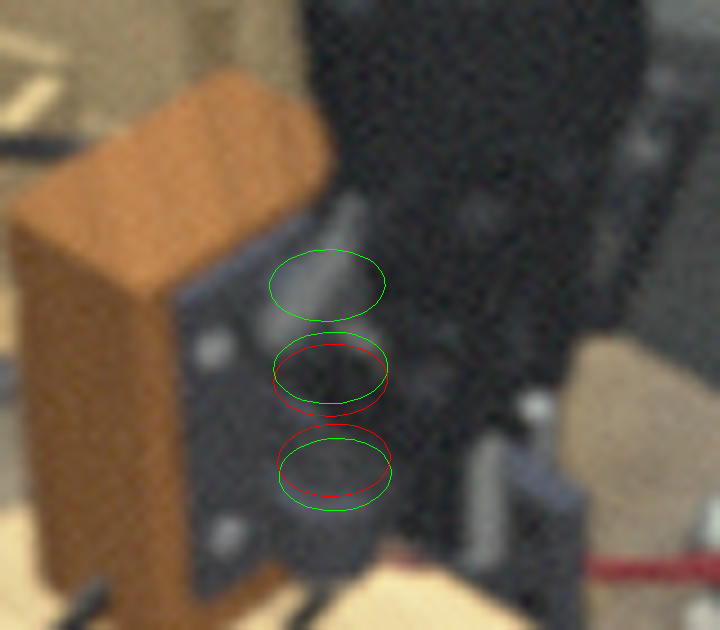

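View pics/s23.png

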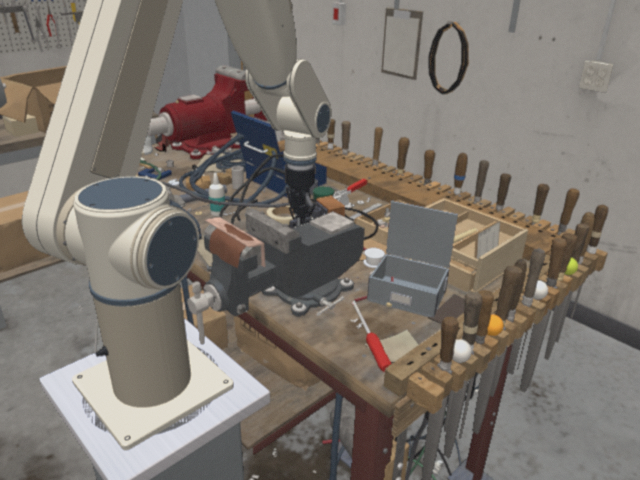

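Request:
play_rows --pt "0 0.2 0 0 0 0 0" --pt "0 0 0 0 0 0 0" --pt "0 0 0 0 0 0 0" --pt "0 0 0 0 0 0 0" --pt "0 0 0 0 0 0 0" --pt "0 0 0 0 0 0 0"

```text
time_s: 30.2
position: [0.5283, 0.1867, 0.0729]
tool_rot: [0.0, 0.136, 0.991, 0.0]
contact_force: [-0.5, 0.8, -3.2]
opening: 0.0088
```

Run:
```python
from h import *
o=bot.get_obs(); print(o["position"],o["contact_force"],abs(o["dq"]).max(),o["time_s"])
print(bot.close_job())
```

```text
[0.52828995 0.18669481 0.07292688] [-0.48084649  0.78974696 -3.23940107] 0.0022360335854891074 30.2
the job is handed in; nothing more can be done
None
```

I handed the job in at 30.2 s. The arm was still holding the leaf knuckle in the jamb gap. No verdict was reported.

**What I did:**
- I levered the lid to about vertical with the screwdriver blade, keeping the fingers clear of it.
- I laid the screwdriver back where it had been and let go.
- I lifted the leaf out of the box and slid its knuckle between the fixed knuckles. I touched the jamb lightly, at about 7 N, and backed off about 0.7 mm.

**Last checks:**
- **Height:** the knuckle centre works out at about 77.9 mm against the 78 mm target. This comes from the tool pose and the grasp height.
- **Position:** the knuckle is within about 1 mm of the hole axis by my estimate. The tool is vertical to within 0.001 rad, and the arm was still.
- **Force:** about 1 N sideways; the 3 N downward is the leaf's weight.
- **Scene camera:** the lid is still open, the screwdriver lies on the bench, and the spool looks undisturbed. I did not measure the tape roll or pin again.

**Disagreements and limits:**
- The touch on the jamb came about 1–1.5 mm deeper than my camera estimate of the axis predicted. I used the touch for depth.
- Sideways alignment rests on the wrist-camera estimate alone. The side camera view agreed only roughly, because the gap is dark and partly hidden.

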